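Put the lids back on the food boxes

ROBOT

A 6-joint arm with a two-finger parallel gripper is mounted at the origin on the work surface. World frame = base frame: x ahead of the robot, y to its left, z up, the work surface at z = 0. Lengths are in m, angles in rad, forces in N, time in s.
With the tool pointing down it reaches from about 0.375 to 0.975 m from the base axis. Payload 3.8 kg.
Tool frame: the origin (TCP) lies at the very end of the fingers, on their centre line; the grasp point (between the pads) lies 19 mm behind it; z points along the fingers, y is the direction in which the jaws open and shut (so a half turn about z gives the same grasp; the last joint's range is limited). The gripper opens to 85 mm and grips with 20 to 120 N. Pads are 22 mm wide; open, the fingers measure 114 mm over their backs; the gripper's body (76 mm by 85 mm) begins 54 mm behind the grasp point. The pads swing forward as they close: fully open they stand 13 mm farther back than shut.
Start: joints at [-1.376, 0.264, 1.604, -0, 1.274, -0.037], TCP at [0.155, -0.657, 0.231] pointing down, gripper open.
Joint ranges: [-2.63, 2.63], [-0.94, 2.18], [0.31, 2.57], [-1.31, 4.45], [0, 2.66], [-2.55, 2.55]. Speed limits (rad/s): [2.57, 2.57, 3.14, 3.14, 3.14, 3.14].

INTERFACE

Orientations are given as a rotation vector (axis times angle).
In Python, from workcell import bot, read_camera, finish_job gives the robot as it stands. The module is installed in compiled form; this text tells all that it offers.
- The arm moves only by the tool servo_tool, never from a script. Its argument "targets" is text: rows parted by semicolons, each of 7 numbers parted by spaces: the turn, a rotation vector about the tool's x, y, z in rad, then the shift along the tool's x, y, z in mm, then the finger opening in mm, from 0 to 85.4. In form: wx wy wz x y z gripper; .... A call has 1 to 8 rows; each row shifts and turns the pose as measured when the row begins, along the tool's axes as they then stand; what a row does not reach is not made up. A row lasts 1/12 s, in which the tool goes at most 41.7 mm and 7.16 degrees, less where a joint would pass 70% of its speed; a pose out of reach is approached as far as the arm can. A call is refused whole if a number of a shift passes 41.7 or a number of a turn 0.125, either way. A call with a gripper value outside its range is refused whole. The fingers move at their own pace and stop on an object; "newtons" is the grip in N (left out, the last holds). Time passes only in rows, so rows that do not move let the fingers close. It gives the time, the measured TCP pose, the force and the opening at its end, in the units of the state.
- bot.read_state(): the state, without advancing time (a new reading comes with each control period).
- read_camera(name): name is "side" or "top" or "wrist"; returns a dict with "image" (400x640x3 uint8, red, green, blue), "mtx" (3x3 intrinsics, pixels), "eye" and "orientation" of the camera in the world; the wrist camera has in their place "T_tool_cam" (4x4, takes a point from camera to tool coordinates, whose origin is the TCP and whose axes are the flange's). Camera axes: x right, y up, looking along -z (the intrinsics and any distortion apply to the point x, -y, -z); pixel columns grow to the right and rows downward; lengths in m; the calibration is good to about 2 mm. The wrist camera is an equidistant fisheye: a pixel r from the principal point sees the ray r / f radians off the axis. A picture is of the moment at which its call begins: read the wrist's pose just before it. There is no depth.
- finish_job(): hands the job in, once; it reports no verdict.
The state is a dict: "time": time; "q": joint angles; "joint_vel": joint speeds; "joint_torque": joint torques, N m; "tool_pos": TCP position; "tcp_rot": TCP orientation; "wrist_force": force on the tool from outside, world axes, zero at the start; "torque": the same for the moment, N m; "width": opening from 0.0 (shut) to 1.0 (fully open).
Only numpy, scipy, OpenCV 4.12 (cv2) and the standard library are available. Lean on these libraries where they do the work, as an engineer would, in place of code of your own. Each camera call takes 0.05 s, during which the arm holds its last target.

TASK

The washed food boxes on the cart are dry. Put each of the four white lids on the blue box it fits, fully down and level, so that all four boxes are closed. Set the lids down rather than dropping them, leave the boxes standing where they are, and leave the speckled cup and the grey shaker alone.

Things in the scene. Friction and masses are not known exactly. Their poses are not given: they have to be found in the camera images.
- lid_large: White plastic lid, oblong 90 x 122 mm, on a locating rib 58 x 90 x 8 mm deep; a grey bar handle 14 mm wide (x), 46 mm long (y), 24 mm tall mid-top. 85 g. Lies handle up. Origin: centre of the rib's underside; plate z 8 to 13 mm, handle top 37 mm. Seated, the plate rests on the rim and the rib hangs inside with 8 mm play all round. y runs along the long side, x along the short side.
- lid_small: White plastic lid, oblong 68 x 98 mm, on a locating rib 36 x 66 x 8 mm deep; a grey bar handle 14 mm wide (x), 36 mm long (y), 24 mm tall mid-top. 55 g. Lies handle up. Origin: centre of the rib's underside; plate z 8 to 13 mm, handle top 37 mm. Seated, the plate rests on the rim and the rib hangs inside with 8 mm play all round. y runs along the long side, x along the short side.
- lid_square: White plastic lid, square 90 x 90 mm, on a locating rib 58 x 58 x 8 mm deep; a grey bar handle 14 mm wide (x), 40 mm long (y), 24 mm tall mid-top. 70 g. Lies handle up. Origin: centre of the rib's underside; plate z 8 to 13 mm, handle top 37 mm. Seated, the plate rests on the rim and the rib hangs inside with 8 mm play all round. x and y run along the sides; it may go on in any quarter turn.
- lid_round: White plastic lid, round 94 mm diameter, on a locating rib 62 mm diameter, 8 mm deep; a grey round knob 24 mm in diameter and 24 mm tall mid-top. 65 g. Lies handle up. Origin: centre of the rib's underside; plate z 8 to 13 mm, handle top 37 mm. Seated, the plate rests on the rim and the rib hangs inside with 8 mm play all round. z up; it may go on at any turn.
- box_large: Blue see-through plastic food box, open and empty, oblong 80 x 112 mm outside, 60 mm high, walls and floor 3 mm, loose, standing upright on the cart. Origin: centre of its underside, z up. y runs along the long side, x along the short side.
- box_small: Blue see-through plastic food box, open and empty, oblong 58 x 88 mm outside, 50 mm high, walls and floor 3 mm, loose, standing upright on the cart. Origin: centre of its underside, z up. y runs along the long side, x along the short side.
- box_square: Blue see-through plastic food box, open and empty, square 80 x 80 mm outside, 60 mm high, walls and floor 3 mm, loose, standing upright on the cart. Origin: centre of its underside, z up. x and y run along the sides.
- box_round: Blue see-through plastic food box, open and empty, round 84 mm diameter outside, 60 mm high, walls and floor 3 mm, loose, standing upright on the cart. Origin: centre of its underside, z up. Its turn does not matter.
- cup: Bystander: cream ceramic cup with brown speckles, no handle, 72 mm diameter, 72 mm high, upright. Origin: centre of its underside. (Unlisted: a steel ladle on its rest, under 50 mm high, lies along the cart's far rim, beyond the work. The cart's rim is 18 mm high, its surface is z = 0.)
- shaker: Bystander: closed grey flip-top shaker, 49 mm diameter, 90 mm high, upright: the tallest thing on the cart. Origin: centre of its underside.
There are look-alikes about, which are no part of the job. What is shaped like the lid_square but red or turquoise is not meant.

How it is judged:
By the outcome, as a careful person would: the job done as asked, in the order asked, and still so for the second after the job is handed in, with the robot touching nothing.
It also fails if it takes over 96 s, if anything falls off the work surface, if the arm or the gripper's body presses on something with over 40 N, if the wrist force passes 120 N, or if a joint passes its speed limit or range.

## Working session

There is one attempt and no reset: what is moved stays moved. The work goes in short steps, Python scripts to look and compute and a tool call to move; the robot and the scene stay as the last step left them, time stands still between calls to the robot, and variables do not carry over. Pictures are saved under pics/ and viewed, and the job is handed in when it is done.

Besides the shell and the picture viewer there is one more tool, called after "Request:" as a command line: name --argument value ..., lists and objects as JSON in quotes. servo_tool: Moves the arm, as the interface text tells. Its arguments: {"type":"object","properties":{"targets":{"type":"string"},"newtons":{"type":"number"}},"required":["targets"]}

```bash
mkdir -p pics
python3 - <<'E'
from workcell import bot, read_camera
import cv2,pickle
s=bot.read_state();print(s)
d={}
for n in("side","top","wrist"):
    c=read_camera(n);d[n]=c;cv2.imwrite(f"pics/{n}0.png",c["image"][:,:,::-1])
    print({k:v for k,v in c.items() if k!="image"})
pickle.dump((s,d),open("c0.pkl","wb"))
E
```

```text
{'time': 0.0, 'q': array([-1.37590342e+00,  2.64761890e-01,  1.60538012e+00,  8.96312415e-06,
        1.27369947e+00, -3.68788084e-02]), 'joint_vel': array([-0.00041196,  0.0006276 , -0.00116876, -0.0005159 , -0.00066547,
        0.00084651]), 'joint_torque': array([-7.14300004e-04, -5.15111732e+01, -3.67309964e+01,  5.58386796e-05,
        1.28647467e-02,  3.46294462e-05]), 'tool_pos': array([ 0.15492179, -0.65622704,  0.22995283]), 'tcp_rot': array([-3.11829421e+00, -3.62988433e-01,  2.65193375e-04]), 'wrist_force': array([ 0.70665871, -0.28688907,  0.45032012]), 'torque': array([ 0.02993056, -0.00192096, -0.04695791]), 'width': 1.0009348342610986}
{'mtx': array([[431.31627949,   0.        , 321.97987561],
       [  0.        , 431.31627949, 200.77740014],
       [  0.        ,   0.        ,   1.        ]]), 'eye': array([0.17522891, 0.81619923, 0.71229237]), 'orientation': array([ 0.17427733, -1.21551465, -2.57293025])}
{'mtx': array([[392.8156852 ,   0.        , 320.8105044 ],
       [  0.        , 392.8156852 , 203.08855299],
       [  0.        ,   0.        ,   1.        ]]), 'eye': array([0.32239661, 0.01047364, 0.94172027]), 'orientation': array([ 0.07492795, -0.1135811 , -1.58526508])}
{'mtx': array([[309.70691629,   0.        , 315.84712251],
       [  0.        , 309.70691629, 203.70939956],
       [  0.        ,   0.        ,   1.        ]]), 'T_tool_cam': array([[ 8.01674546e-04,  9.55037223e-01,  2.96484839e-01,
         7.47868752e-02],
       [ 9.99999562e-01, -6.22545937e-04, -6.98584295e-04,
         6.61748605e-04],
       [-4.82598573e-04,  2.96485269e-01, -9.55037304e-01,
        -1.43317557e-01],
       [ 0.00000000e+00,  0.00000000e+00,  0.00000000e+00,
         1.00000000e+00]])}
```

View pics/top0.png

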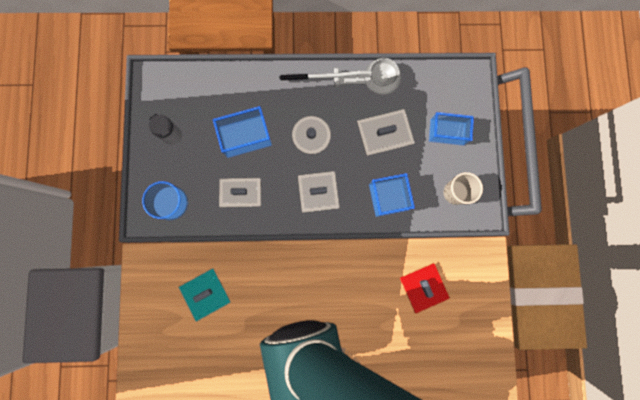

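View pics/side0.png

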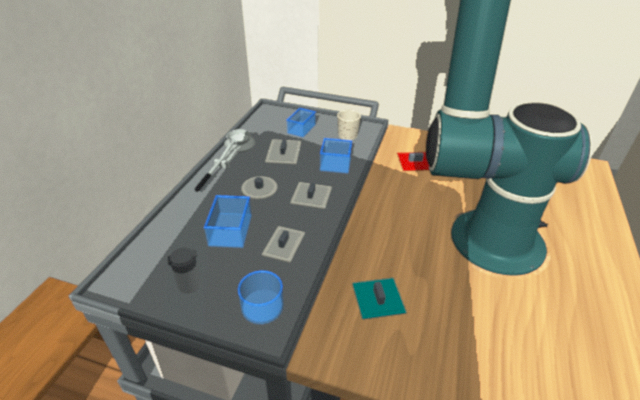

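View pics/wrist0.png

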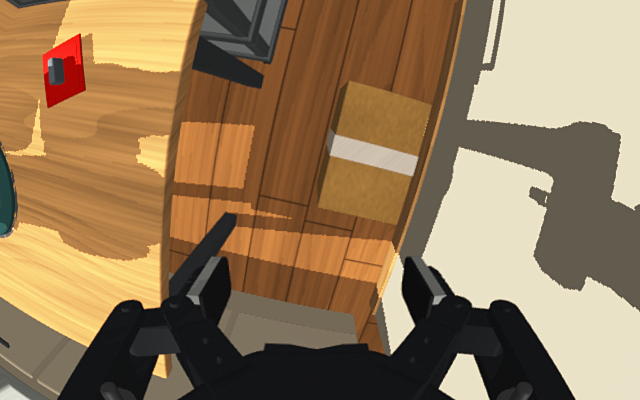

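```bash
cat > h.py <<'E'
import numpy as np,cv2
from scipy.spatial.transform import Rotation as R
from scipy.optimize import minimize
def proj(c,P):
    q=(np.asarray(P)-c["eye"])@R.from_rotvec(c["orientation"]).as_matrix()
    p=np.c_[q[:,0],-q[:,1],-q[:,2]]@c["mtx"].T
    return p[:,:2]/p[:,2:]
def ray(c,uv,z):
    d=np.linalg.inv(c["mtx"])@[uv[0],uv[1],1]; d=R.from_rotvec(c["orientation"]).as_matrix()@(d*[1,-1,-1])
    return c["eye"]+d*(z-c["eye"][2])/d[2]
def prism(a,b,z0,z1):
    if b is None:
        t=np.linspace(0,2*np.pi,40,endpoint=False);o=np.c_[np.cos(t),np.sin(t)]*a/2
    else: o=np.array([[1,1],[-1,1],[-1,-1],[1,-1]])*[a/2,b/2]
    return np.vstack([np.c_[o,np.full(len(o),z)] for z in(z0,z1)])
def place(M,p):
    c,s=np.cos(p[2]),np.sin(p[2]);return np.c_[M[:,0]*c-M[:,1]*s+p[0],M[:,0]*s+M[:,1]*c+p[1],M[:,2]]
def cost(p,M,obs):
    t=0
    for c,h in obs:
        m=cv2.convexHull(proj(c,place(M,p)).astype(np.float32))
        ai,_=cv2.intersectConvexConvex(m,h)
        t+=cv2.contourArea(m)+cv2.contourArea(h)-2*ai
    return t
def hullof(mask,uv):
    n,l,st,ce=cv2.connectedComponentsWithStats(mask.astype(np.uint8),connectivity=8)
    v,u=np.mgrid[-12:13,-12:13]; best=[l[int(uv[1])+a,int(uv[0])+b] for a,b in zip(v.ravel(),u.ravel())]
    best=[b for b in best if b]; k=max(set(best),key=best.count)
    cs,_=cv2.findContours(cv2.resize((l==k).astype(np.float32),None,fx=4,fy=4,interpolation=cv2.INTER_LINEAR).__gt__(.5).astype(np.uint8),0,1)
    c=max(cs,key=cv2.contourArea)
    h=cv2.convexHull(c).astype(np.float32)
    return (h+.5)/4-.5, st[k]
def masks(im):
    hsv=cv2.cvtColor(im,cv2.COLOR_RGB2HSV).astype(int)
    return (hsv[...,1]<70)&(hsv[...,2]>115),(hsv[...,1]>95)&(abs(hsv[...,0]-108)<14)&(hsv[...,2]>75)
E
cat > fit.py <<'E'
from h import *;import pickle
s,d=pickle.load(open("c0.pkl","rb"))
T={"lid_large":(90,122,8,13,(386,132)),"lid_small":(68,98,8,13,(240,192)),"lid_square":(90,90,8,13,(319,192)),"lid_round":(94,None,8,13,(311,135)),
"box_large":(80,112,0,60,(243,132)),"box_small":(58,88,0,50,(452,128)),"box_square":(80,80,0,60,(391,195)),"box_round":(84,None,0,60,(163,200))}
for n,(a,b,z0,z1,uv) in T.items():
    M=prism(a/1e3,b and b/1e3,z0/1e3,z1/1e3)
    p0=ray(d["top"],uv,z1/1e3); out=[]
    obs=[]
    for cam in("top","side"):
        c=d[cam]; w,bl=masks(c["image"]); u=proj(c,[[p0[0],p0[1],z1/1e3*.5 if 'box' in n else .013]])[0] 
        h,st=hullof(w if 'lid' in n else bl,u); obs.append((c,h))
        if cam=="side" or 1:
          pass
        out.append(st.tolist())
    for o in (obs[:1],obs[1:],obs):
        r=min((minimize(cost,[p0[0],p0[1],t],(M,o),method="Nelder-Mead",options=dict(initial_simplex=[[p0[0],p0[1],t],[p0[0]+.01,p0[1],t],[p0[0],p0[1]+.01,t],[p0[0],p0[1],t+.3]],xatol=1e-5,fatol=1e-3)) for t in (0,.6,1.2,1.8,2.4)),key=lambda r:r.fun)
        print(n,(r.x[:2]*1e3).round(1),round(np.degrees(r.x[2])%180,1),round(r.fun,1),sum(cv2.contourArea(h) for c,h in o))
    print(out)
E
python3 fit.py
```

```text
lid_large [ 607.7 -174.9] 13.5 94.7 1903.9375
lid_large [ 610.1 -179.7] 15.2 36.4 768.9375
lid_large [ 608.5 -175.9] 13.7 169.5 2672.875
[[357, 109, 58, 47, 1714], [265, 139, 36, 25, 669]]
lid_small [463.4 179.6] 0.2 48.2 1235.1875
lid_small [464.8 176.8] 0.7 37.8 1010.4375
lid_small [464.3 178.1] 0.3 128.4 2245.625
[[219, 178, 43, 30, 1117], [262, 226, 43, 36, 850]]
lid_square [462.4  -7.6] 5.3 94.2 1503.4375
lid_square [464.  -10.5] 5.7 40.8 848.9375
lid_square [463.2  -9. ] 96.0 152.8 2352.375
[[298, 171, 42, 42, 1354], [290, 182, 42, 27, 724]]
lid_round [603.2   7.6] 143.5 53.2 1205.4375
lid_round [605.7   4.1] 176.4 29.5 683.6875
lid_round [603.5   6.4] 75.4 116.5 1889.125
[[292, 116, 39, 38, 1111], [241, 176, 37, 23, 576]]
box_large [605.2 170.4] 13.9 134.1 2159.4375
box_large [606.6 167.7] 13.6 93.2 2148.4375
box_large [605.7 168.7] 14.0 236.8 4307.875
[[212, 106, 60, 52, 2081], [203, 195, 49, 53, 2092]]
box_small [ 609.9 -331.6] 173.3 45.8 1288.6875
box_small [ 611.6 -336.7] 171.4 24.0 661.6875
box_small [ 610.4 -332.3] 173.1 97.5 1950.375
[[429, 112, 45, 33, 1245], [286, 108, 30, 29, 639]]
box_square [ 448.8 -177.6] 97.3 111.3 1537.4375
box_square [ 448.3 -180.5] 98.9 45.9 1019.6875
box_square [ 447.9 -179. ] 99.0 162.3 2557.125
[[369, 173, 46, 44, 1492], [320, 138, 32, 35, 1003]]
box_round [442.7 348.2] 75.1 40.5 1416.4375
box_round [444.8 344.7] 43.2 46.6 2049.6875
box_round [443.9 346.3] 130.9 185.7 3466.125
[[142, 181, 46, 39, 1330], [237, 270, 46, 54, 2030]]
```

```bash
cat > plan.py <<'E'
import sys;from h import *;from workcell import bot
# plan.py x y z(mm) yaw(deg of tool x) [nrows]
def plan(x,y,z,yaw,n=None,step=38,ang=.12):
    s=bot.read_state();p=s["tool_pos"]*1e3;A=R.from_rotvec(s["tcp_rot"])
    t=np.radians(yaw);B=R.from_matrix(np.array([[np.cos(t),np.sin(t),0],[np.sin(t),-np.cos(t),0],[0,0,-1]]))
    w=(A.inv()*B).as_rotvec();dp=np.array([x,y,z])-p
    n=n or int(max(1,np.ceil(max(np.linalg.norm(dp)/step,np.linalg.norm(w)/ang))))
    print("t",round(s["time"],2),"pos",p.round(1),"q",s["q"].round(2),"F",s["wrist_force"].round(1),"w",round(s["width"],3),"n",n)
    for i in range(n):
        C=A*R.from_rotvec(w*i/n)
        print(np.r_[w/n].round(3),C.inv().apply(dp/n).round(1))
if __name__=="__main__":
    a=[float(v) for v in sys.argv[1:]];plan(*a[:4],n=int(a[4]) if len(a)>4 else None)
E
python3 plan.py 500 -60 300 90
```

```text
t 0.15 pos [ 154.9 -656.4  230.2] q [-1.38  0.26  1.61  0.    1.27 -0.04] F [ 0.2 -0.  -0.5] w 1.001 n 19
[-0.   -0.   -0.07] [ 24.9 -26.4  -3.6]
[-0.   -0.   -0.07] [ 26.7 -24.6  -3.6]
[-0.   -0.   -0.07] [ 28.3 -22.6  -3.6]
[-0.   -0.   -0.07] [ 29.9 -20.6  -3.6]
[-0.   -0.   -0.07] [ 31.2 -18.4  -3.6]
[-0.   -0.   -0.07] [ 32.5 -16.2  -3.6]
[-0.   -0.   -0.07] [ 33.5 -13.8  -3.6]
[-0.   -0.   -0.07] [ 34.4 -11.5  -3.6]
[-0.   -0.   -0.07] [35.1 -9.  -3.7]
[-0.   -0.   -0.07] [35.7 -6.5 -3.7]
[-0.   -0.   -0.07] [36.  -4.  -3.7]
[-0.   -0.   -0.07] [36.2 -1.4 -3.7]
[-0.   -0.   -0.07] [36.2  1.1 -3.7]
[-0.   -0.   -0.07] [36.1  3.7 -3.7]
[-0.   -0.   -0.07] [35.7  6.2 -3.7]
[-0.   -0.   -0.07] [35.2  8.7 -3.7]
[-0.   -0.   -0.07] [34.5 11.2 -3.7]
[-0.   -0.   -0.07] [33.6 13.6 -3.7]
[-0.   -0.   -0.07] [32.6 15.9 -3.7]
```

Request:
servo_tool --targets "0 0 -0.07 25 -26 -3.6 45; 0 0 -0.07 27 -25 -3.6 45; 0 0 -0.07 28 -23 -3.6 45; 0 0 -0.07 30 -21 -3.6 45; 0 0 -0.07 31 -18 -3.6 45; 0 0 -0.07 32.5 -16 -3.6 45; 0 0 -0.07 33.5 -14 -3.6 45; 0 0 -0.07 34.5 -11.5 -3.6 45" --newtons 50

```text
time: 0.82
tool_pos: [0.2981, -0.3978, 0.2534]
tcp_rot: [-2.881, -1.228, 0.002]
wrist_force: [1.6, 0.1, 0.1]
width: 0.526
```

```bash
python3 plan.py 500 -60 300 90
```

```text
t 0.82 pos [ 298.1 -397.8  253.4] q [-0.98 -0.08  1.94  0.    1.29 -0.21] F [1.6 0.1 0.1] w 0.526 n 11
[-0.001 -0.001 -0.07 ] [34.9 -8.1 -4.1]
[-0.001 -0.001 -0.07 ] [35.3 -5.6 -4.1]
[-0.001 -0.001 -0.07 ] [35.7 -3.1 -4.1]
[-0.001 -0.001 -0.07 ] [35.8 -0.7 -4.1]
[-0.001 -0.001 -0.07 ] [35.7  1.8 -4.2]
[-0.001 -0.001 -0.07 ] [35.5  4.3 -4.2]
[-0.001 -0.001 -0.07 ] [35.1  6.8 -4.2]
[-0.001 -0.001 -0.07 ] [34.6  9.2 -4.2]
[-0.001 -0.001 -0.07 ] [33.9 11.6 -4.2]
[-0.001 -0.001 -0.07 ] [33.  13.9 -4.2]
[-0.001 -0.001 -0.07 ] [31.9 16.2 -4.2]
```

Request:
servo_tool --targets "0 0 -0.07 35 -8 -4 45; 0 0 -0.07 35.3 -5.6 -4 45; 0 0 -0.07 35.7 -3 -4 45; 0 0 -0.07 35.8 -0.7 -4 45; 0 0 -0.07 35.7 1.8 -4 45; 0 0 -0.07 35.5 4.3 -4 45; 0 0 -0.07 35 6.8 -4 45; 0 0 -0.07 34.6 9.2 -4 45"

```text
time: 1.48
tool_pos: [0.4443, -0.1357, 0.287]
tcp_rot: [-2.403, -2.008, -0.004]
wrist_force: [-0.4, 0.1, 0.8]
width: 0.526
```

Request:
servo_tool --targets "0 0 -0.07 34 11.6 -4 45; 0 0 -0.07 33 14 -4 45; 0 0 -0.07 32 16 -4 45; 0 0 0 0 0 0 45; 0 0 0 0 0 0 45"

```text
time: 1.9
tool_pos: [0.4996, -0.0293, 0.3004]
tcp_rot: [-2.154, -2.274, -0.01]
wrist_force: [0.8, 1.1, -0.7]
width: 0.528
```

```bash
python3 plan.py 500 -60 300 90
python3 - <<'E'
from workcell import bot, read_camera
import cv2,pickle
s=bot.read_state()
c=read_camera("wrist");cv2.imwrite("pics/w1.png",c["image"][:,:,::-1]);pickle.dump((s,c),open("w1.pkl","wb"))
E
```

```text
t 1.9 pos [499.6 -29.3 300.4] q [-0.12 -0.11  1.87  0.01  1.38 -0.17] F [ 0.8  1.1 -0.7] w 0.528 n 1
[-0.002 -0.011  0.054] [-30.7  -1.3   0.1]
```

View pics/w1.png

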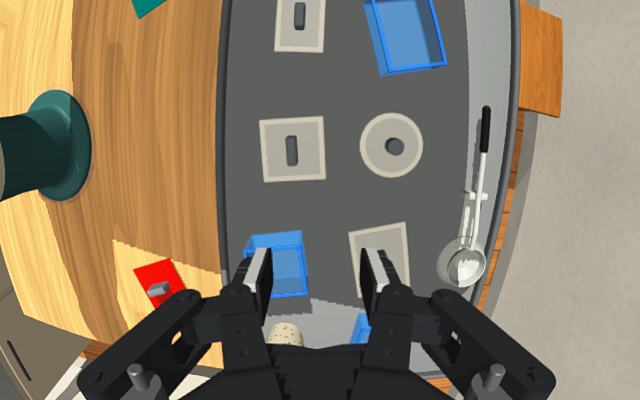

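```bash
cat > wf.py <<'E'
from h import *;import h,pickle
def wproj(c,P):
    s=c["s"];P=R.from_rotvec(s["tcp_rot"]).inv().apply(np.asarray(P)-s["tool_pos"])
    T=c["T_tool_cam"];q=(P-T[:3,3])@T[:3,:3];q=q*[1,-1,-1]
    r=np.linalg.norm(q[:,:2],axis=1)+1e-12;th=np.arctan2(r,q[:,2])
    f=c["mtx"][0,0];return c["mtx"][:2,2]+q[:,:2]/r[:,None]*(f*th)[:,None]
op=h.proj
h.proj=lambda c,P: wproj(c,P) if "T_tool_cam" in c else op(c,P)
def wfit(c,size,z0,z1,p0,uv,mask):
    a,b=size;M=prism(a/1e3,b and b/1e3,z0/1e3,z1/1e3)
    if b: # densify edges
        k=[];
        for half in(M[:4],M[4:]):
            for i in range(4):
                for t in np.linspace(0,1,8,endpoint=False): k.append(half[i]*(1-t)+half[(i+1)%4]*t)
        M=np.array(k)
    hh,st=hullof(mask,uv)
    r=min((minimize(h.cost,[*p0,t],(M,[(c,hh)]),method="Nelder-Mead",options=dict(initial_simplex=[[p0[0],p0[1],t],[p0[0]+.01,p0[1],t],[p0[0],p0[1]+.01,t],[p0[0],p0[1],t+.3]],xatol=1e-5,fatol=1e-3)) for t in (-.4,0,.4)),key=lambda r:r.fun)
    return (r.x[:2]*1e3).round(1),round(np.degrees(r.x[2]),1),round(r.fun,1),cv2.contourArea(hh),st.tolist()
E
python3 - <<'E'
from wf import *
s,c=pickle.load(open("w1.pkl","rb"));c["s"]=s
w,b=masks(c["image"])
for n,sz,p in(("sq",(90,90),(.463,-.009)),("rd",(94,None),(.604,.006))):
    uv=h.proj(c,[[*p,.013]])[0];print(n,uv,wfit(c,sz,8,13,p,uv+20,w))
E
```

```text
sq [291.3594662  150.40606613] (array([464.8,  -6.6]), np.float64(6.3), np.float64(137.8), 4184.6875, [259, 115, 68, 68, 3762])
rd [391.44832097 146.34692785] (array([604.5,   8.1]), np.float64(6.0), np.float64(84.8), 3354.9375, [359, 112, 65, 66, 3053])
```

```bash
python3 plan.py 464 -7 60 96 8;python3 plan.py 464 -7 60 96 1
```

```text
t 1.95 pos [499.6 -29.4 300.4] q [-0.12 -0.11  1.87  0.01  1.38 -0.17] F [-0.2 -0.3  0. ] w 0.531 n 8
[-0.    -0.002 -0.006] [ 2.7 -4.3 30.1]
[-0.    -0.002 -0.006] [ 2.7 -4.3 30.1]
[-0.    -0.002 -0.006] [ 2.8 -4.2 30.1]
[-0.    -0.002 -0.006] [ 2.9 -4.2 30.1]
[-0.    -0.002 -0.006] [ 3.  -4.2 30.1]
[-0.    -0.002 -0.006] [ 3.  -4.2 30.1]
[-0.    -0.002 -0.006] [ 3.1 -4.2 30.1]
[-0.    -0.002 -0.006] [ 3.2 -4.2 30.1]
t 1.95 pos [499.6 -29.4 300.4] q [-0.12 -0.11  1.87  0.01  1.38 -0.17] F [-0.2 -0.3  0. ] w 0.531 n 1
[-0.001 -0.012 -0.052] [ 21.4 -34.1 240.7]
```

Request:
servo_tool --targets "0 -0.002 -0.01 4 -7 38 45; 0 -0.002 -0.01 4 -7 38 45; 0 -0.002 -0.01 4 -7 38 45; 0 -0.002 -0.01 4 -7 38 45; 0 -0.002 -0.01 4 -5 38 45; 0 0 0 0 0 15 45; 0 0 0 0 0 3 45; 0 0 0 0 0 0 45"

```text
time: 2.62
tool_pos: [0.4621, -0.0192, 0.0866]
tcp_rot: [2.117, 2.314, 0.002]
wrist_force: [0.0, 0.3, 0.5]
width: 0.526
```

```bash
python3 plan.py 464 -7 60 96 1;python3 plan.py 464 -7 17 96 1
```

```text
t 2.62 pos [462.1 -19.2  86.6] q [-0.09 -0.    2.19 -0.    0.95 -0.18] F [0.  0.3 0.5] w 0.526 n 1
[ 0.004  0.003 -0.016] [12.1  2.8 26.6]
t 2.62 pos [462.1 -19.2  86.6] q [-0.09 -0.    2.19 -0.    0.95 -0.18] F [0.  0.3 0.5] w 0.526 n 1
[ 0.004  0.003 -0.016] [12.2  2.6 69.6]
```

Request:
servo_tool --targets "0.002 0.001 -0.008 7 1.5 15 45; 0.002 0.001 -0.008 5 1 15 45; 0 0 0 0 0 6 45; 0 0 0 0 0 0 45; 0 0 0 0 0 0 45"

```text
time: 3.03
tool_pos: [0.469, -0.0114, 0.0562]
tcp_rot: [2.104, 2.321, 0.008]
wrist_force: [0.1, 0.3, -1.2]
width: 0.529
```

```bash
python3 plan.py 464 -7 17 96 1
```

```text
t 3.03 pos [469.  -11.4  56.2] q [-0.08  0.05  2.2  -0.    0.88 -0.17] F [ 0.1  0.3 -1.2] w 0.529 n 1
[ 0.01   0.004 -0.007] [ 5.  -4.9 39.1]
```

Request:
servo_tool --targets "0.005 0.002 -0.004 3 -3 6 45; 0.005 0.002 -0.003 2 -2 10 45; 0 0 0 0 0 10 45; 0 0 0 0 0 8 45; 0 0 0 0 0 3 45; 0 0 0 0 0 0 45"

```text
time: 3.53
tool_pos: [0.4672, -0.0078, 0.02]
tcp_rot: [2.099, 2.33, 0.008]
wrist_force: [-1.0, -0.2, 0.3]
width: 0.532
```

```bash
python3 plan.py 464 -7 17 96 1
python3 - <<'E'
from workcell import bot, read_camera
import cv2,pickle
c=read_camera("wrist");cv2.imwrite("pics/w2.png",c["image"][:,:,::-1])
c=read_camera("side");cv2.imwrite("pics/s2.png",cv2.resize(c["image"][100:300,220:440,::-1],None,fx=3,fy=3))
E
```

```text
t 3.53 pos [467.2  -7.8  20. ] q [-0.07  0.11  2.23  0.    0.8  -0.17] F [-1.  -0.2  0.3] w 0.532 n 1
[ 0.007  0.001 -0.001] [ 1.1 -3.1  3. ]
```

View pics/w2.png

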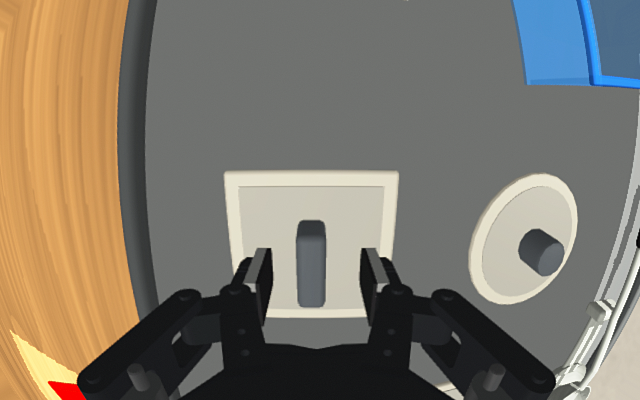

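View pics/s2.png

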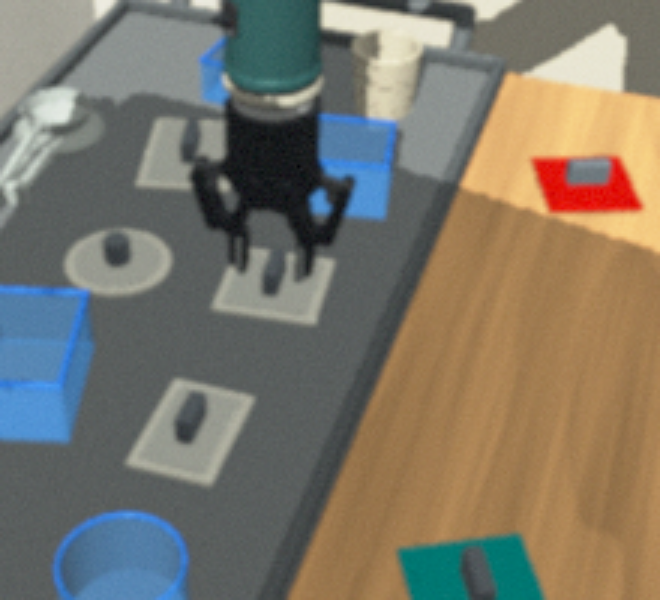

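Run:
```python
from wf import *
from workcell import bot,read_camera
c=pickle.load(open("w1.pkl","rb"))[1];c["s"]=bot.read_state()
print(wproj(c,place(np.array([[0,.02,.037],[0,-.02,.037],[0.045,.045,.013],[-.045,.045,.013],[.0,0,.020]]),[.464,-.007,np.radians(6)])))
```

```text
[[310.06010106 234.43696819]
 [310.69893128 307.39129732]
 [399.00841564 169.32547967]
 [222.06069939 169.79878706]
 [310.64141164 256.99544498]]
```

Request:
servo_tool --targets "0.004 0 0 1 -3 2 30; 0 0 0 0 0 0 10; 0 0 0 0 0 0 5; 0 0 0 0 0 0 5; 0 0 0 0 0 0 5; 0 0 0 0 0 0 5" --newtons 50

```text
time: 4.13
tool_pos: [0.4654, -0.0071, 0.0197]
tcp_rot: [2.099, 2.33, 0.005]
wrist_force: [0.1, 0.1, -1.5]
width: 0.147
```

```bash
python3 plan.py 450 -93 150 97 1
```

```text
t 4.13 pos [465.4  -7.1  19.7] q [-0.07  0.11  2.23 -0.    0.8  -0.17] F [ 0.1  0.1 -1.5] w 0.147 n 1
[ 0.006  0.002 -0.018] [ -84.1  -23.5 -130.4]
```

Request:
servo_tool --targets "0 0 0 0 0 -10 5; 0 0 0 0 0 -25 5; 0 0 0 0 0 -35 5; 0 0 0 0 0 -30 5; 0 0 0 0 0 -12 5; 0 0 0 0 0 0 5; 0 0 0 0 0 0 5"

```text
time: 4.72
tool_pos: [0.4625, -0.0068, 0.1383]
tcp_rot: [2.101, 2.333, 0.002]
wrist_force: [-0.4, -0.4, -0.3]
width: 0.154
```

```bash
python3 plan.py 448.5 -178 130 98.3 1
python3 - <<'E'
from workcell import bot, read_camera
import cv2,pickle
s=bot.read_state()
c=read_camera("wrist");cv2.imwrite("pics/w3.png",c["image"][:,:,::-1]);pickle.dump((s,c),open("w3.pkl","wb"))
E
```

```text
t 4.72 pos [462.5  -6.8 138.3] q [-0.07 -0.06  2.14 -0.    1.06 -0.17] F [-0.4 -0.4 -0.3] w 0.154 n 1
[ 0.002  0.001 -0.041] [-168.8  -31.7    8.4]
```

View pics/w3.png

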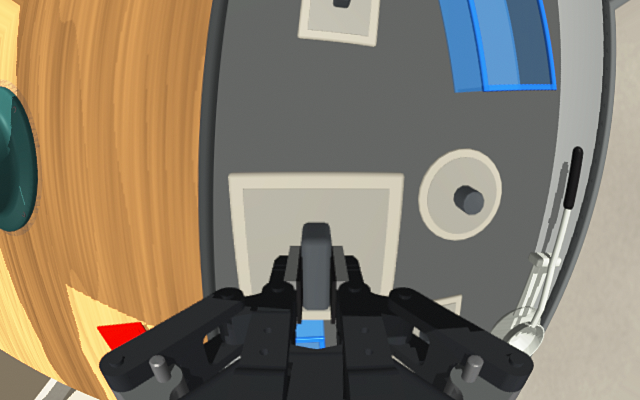

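Request:
servo_tool --targets "0 0 -0.01 -25 -5 0 5; 0 0 -0.01 -36 -7 0 5; 0 0 -0.01 -36 -7 2 5; 0 0 -0.01 -36 -7 2 5; 0 0 0 -22 -4 2 5; 0 0 0 -8 0 0 5; 0 0 0 0 0 0 5; 0 0 0 0 0 0 5"

```text
time: 5.43
tool_pos: [0.4461, -0.1746, 0.1209]
tcp_rot: [-2.039, -2.37, 0.005]
wrist_force: [-1.2, -0.1, -0.7]
width: 0.148
```

```bash
python3 plan.py 448.5 -178 90 98.3 1
python3 - <<'E'
from workcell import bot, read_camera
import cv2,pickle
s=bot.read_state()
c=read_camera("top");cv2.imwrite("pics/t4.png",cv2.resize(c["image"][100:260,250:510,::-1],None,fx=3,fy=3));pickle.dump((s,c),open("t4.pkl","wb"))
c=read_camera("wrist");cv2.imwrite("pics/w4.png",c["image"][:,:,::-1]);pickle.dump((s,c),open("w4.pkl","wb"))
c=read_camera("side");cv2.imwrite("pics/s4.png",cv2.resize(c["image"][100:300,220:440,::-1],None,fx=3,fy=3))
E
```

```text
t 5.43 pos [ 446.1 -174.6  120.9] q [-0.43  0.    2.12  0.    1.04 -0.58] F [-1.2 -0.1 -0.7] w 0.148 n 1
[-0.012 -0.009  0.005] [-4.   2.3 30.8]
```

View pics/s4.png

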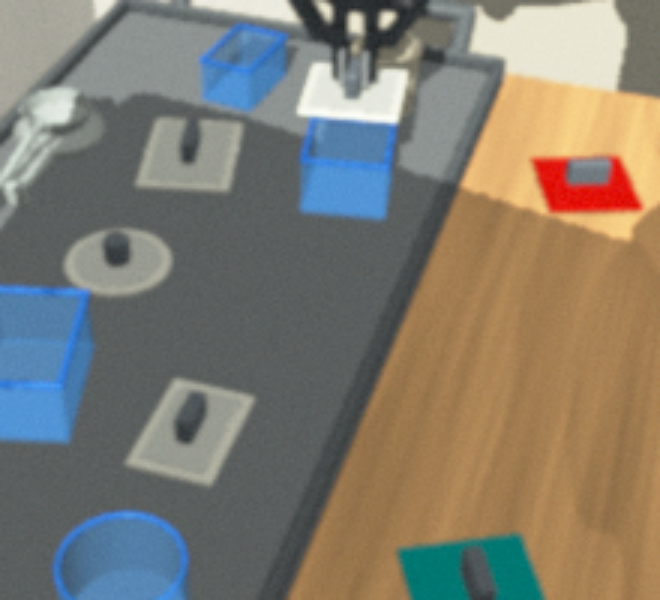

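View pics/w4.png

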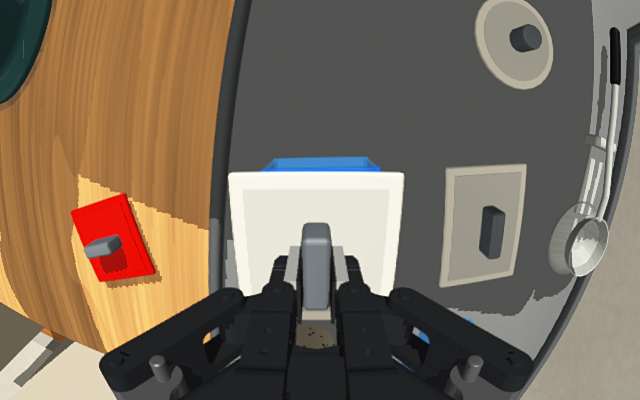

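Run:
```python
from wf import *
s,c=pickle.load(open("w4.pkl","rb"));c["s"]=s
for p in ([.4485,-.178,np.radians(8.3)],[.4485,-.178,np.radians(7.3)]):
  print(wproj(c,place(np.array([[.04,.04,.06],[-.04,.04,.06],[.04,.04,.0],[-.04,.04,.0],[.04,0,.06],[-.04,0,.06]]),p)).round(1))
cv2.imwrite("pics/w4z.png",cv2.resize(c["image"][140:190,220:420,::-1],None,fx=4,fy=4,interpolation=2))
```

```text
[[380.2 170. ]
 [262.4 168.9]
 [367.1 157.4]
 [274.8 156.5]
 [376.7 225.3]
 [264.7 224.3]]
[[381.1 171.1]
 [263.4 167.9]
 [367.9 158.2]
 [275.6 155.7]
 [376.6 226.2]
 [264.6 223.3]]
```

View pics/w4z.png

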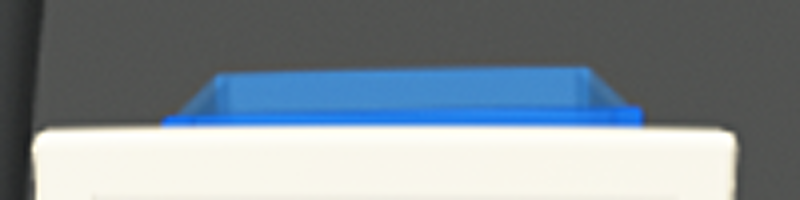

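Request:
servo_tool --targets "-0.006 -0.004 -0.01 -2 1 8 5; -0.006 -0.004 -0.01 -1 1 12 5; 0 0 0 0 0 10 5; 0 0 0 0 0 6 5; 0 0 0 0 0 0 5; 0 0 0 0 0 0 5"

```text
time: 6.08
tool_pos: [0.4503, -0.1715, 0.083]
tcp_rot: [2.009, 2.413, 0.004]
wrist_force: [0.3, 0.5, -0.4]
width: 0.154
```

```bash
python3 plan.py 448 -177 72 99.5 1
```

```text
t 6.08 pos [ 450.3 -171.5   83. ] q [-0.42  0.04  2.15  0.    0.94 -0.6 ] F [ 0.3  0.5 -0.4] w 0.154 n 1
[0.003 0.    0.016] [-4.9 -3.3 11. ]
```

Request:
servo_tool --targets "0 0 0.008 -5 -3 0 5; 0 0 0.004 0 0 0 5; 0 0 0 0 0 0 5; 0 0 0 0 0 0 5"

```text
time: 6.42
tool_pos: [0.4487, -0.1775, 0.0837]
tcp_rot: [2.023, 2.399, 0.004]
wrist_force: [0.8, 0.1, -1.1]
width: 0.148
```

```bash
python3 plan.py 448 -177 72 99.5 1
```

```text
t 6.42 pos [ 448.7 -177.5   83.7] q [-0.43  0.04  2.15  0.    0.94 -0.6 ] F [ 0.8  0.1 -1.1] w 0.148 n 1
[0.004 0.001 0.004] [ 0.6 -0.7 11.7]
```

Aligned; lower gently to contact.

Request:
servo_tool --targets "0.002 0 0 0 0 4 5; 0.002 0 0 0 0 4 5; 0 0 0 0 0 2.5 5; 0 0 0 0 0 1 5; 0 0 0 0 0 0 5; 0 0 0 0 0 0 5"

```text
time: 6.92
tool_pos: [0.4495, -0.1783, 0.0719]
tcp_rot: [2.025, 2.399, 0.0]
wrist_force: [-0.5, 0.3, -0.6]
width: 0.149
```

```bash
python3 plan.py 448 -177 72 99.5 1
```

```text
t 6.92 pos [ 449.5 -178.3   71.9] q [-0.43  0.06  2.16 -0.    0.92 -0.6 ] F [-0.5  0.3 -0.6] w 0.149 n 1
[0.001 0.002 0.003] [ 1.5 -1.2 -0.1]
```

Request:
servo_tool --targets "0 0 0 0.5 -0.5 1 5; 0 0 0 0 0 0.5 5; 0 0 0 0 0 0 5"

```text
time: 7.17
tool_pos: [0.4493, -0.178, 0.0712]
tcp_rot: [2.025, 2.398, 0.0]
wrist_force: [0.7, 1.1, -0.1]
width: 0.147
```

Request:
servo_tool --targets "0 0 0 0 0 1.5 5; 0 0 0 0 0 1 5; 0 0 0 0 0 0 5"

```text
time: 7.42
tool_pos: [0.4497, -0.1781, 0.0713]
tcp_rot: [2.024, 2.398, 0.0]
wrist_force: [-0.2, 0.2, -0.3]
width: 0.151
```

```bash
python3 plan.py 448 -177 72 99.5 1
python3 - <<'E'
from workcell import bot, read_camera
import cv2,pickle
s=bot.read_state()
c=read_camera("side");cv2.imwrite("pics/s5.png",cv2.resize(c["image"][100:220,260:420,::-1],None,fx=5,fy=5,interpolation=2))
E
```

```text
t 7.42 pos [ 449.7 -178.1   71.3] q [-0.43  0.06  2.16 -0.    0.92 -0.6 ] F [-0.2  0.2 -0.3] w 0.151 n 1
[0.002 0.002 0.003] [ 1.4 -1.5 -0.7]
```

View pics/s5.png

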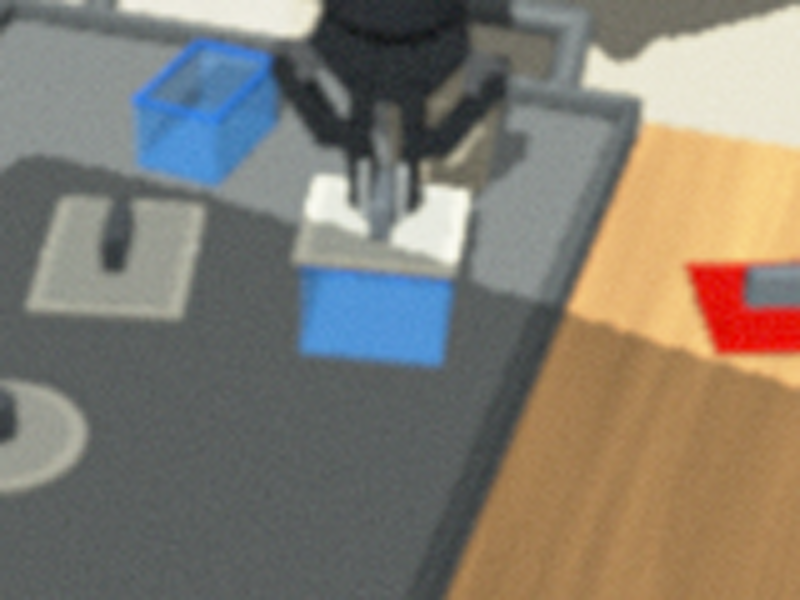

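Request:
servo_tool --targets "0 0 0 0 0 0 25; 0 0 0 0 0 0 40; 0 0 0 0 0 0 40; 0 0 0 0 0 -10 40; 0 0 0 0 0 -30 40; 0 0 0 0 0 -38 40; 0 0 0 0 0 -30 40; 0 0 0 0 0 -5 40"

```text
time: 8.13
tool_pos: [0.4461, -0.1763, 0.1859]
tcp_rot: [-2.022, -2.396, 0.004]
wrist_force: [0.3, -0.1, 0.5]
width: 0.468
```

```bash
python3 plan.py 609 -175 110 103.6 1
python3 - <<'E'
from workcell import bot, read_camera
import cv2,pickle
s=bot.read_state()
c=read_camera("wrist");cv2.imwrite("pics/w6.png",c["image"][:,:,::-1]);pickle.dump((s,c),open("w6.pkl","wb"))
E
```

```text
t 8.13 pos [ 446.1 -176.3  185.9] q [-0.43 -0.07  2.06 -0.    1.16 -0.6 ] F [ 0.3 -0.1  0.5] w 0.468 n 1
[-0.006 -0.004 -0.069] [-26.3 161.3  74.8]
```

View pics/w6.png

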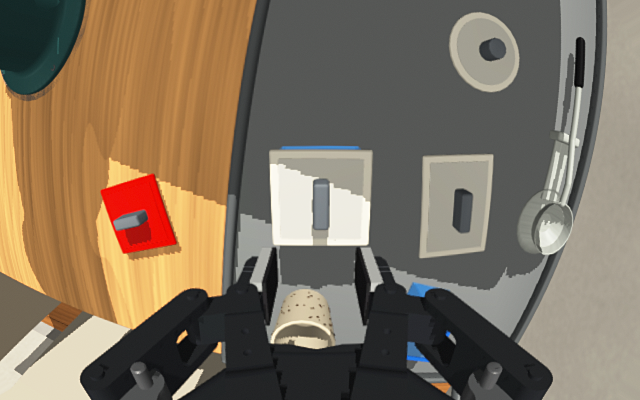

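Run:
```python
from wf import *
s,c=pickle.load(open("w6.pkl","rb"));c["s"]=s
w,b=masks(c["image"]);p=(.609,-.175)
uv=h.proj(c,[[*p,.013]])[0];print(uv,wfit(c,(90,122),8,13,p,(440,225),w))
p=(.604,.008);print(wfit(c,(94,None),8,13,p,(470,60),w))
print(wfit(c,(90,90),60,65,(.449,-.178),(290,200),w))
```

```text
[457.29875379 206.85548431] (array([ 610.2, -175.4]), np.float64(13.8), np.float64(51.0), 7033.4375, [419, 154, 75, 105, 6154])
(array([604.9,   8. ]), np.float64(-11.0), np.float64(42.2), 4415.4375, [449, 12, 71, 80, 3884])
(array([ 448.9, -179.2]), np.float64(9.7), np.float64(14127.6), 23822.9375, [236, 149, 137, 200, 16167])
```

Request:
servo_tool --targets "0 0 -0.02 -5 30 8 40; 0 0 -0.02 -6 38 20 40; 0 0 -0.02 -6 38 20 40; 0 0 -0.012 -6 34 20 40; 0 0 0 -3 18 10 40; 0 0 0 0 3 0 40; 0 0 0 0 0 0 40; 0 0 0 0 0 0 40"

```text
time: 8.85
tool_pos: [0.6099, -0.1681, 0.1007]
tcp_rot: [-1.931, -2.468, 0.007]
wrist_force: [0.2, -1.3, -1.2]
width: 0.465
```

```bash
python3 plan.py 610 -175.3 60 103.8 1
```

```text
t 8.85 pos [ 609.9 -168.1  100.7] q [-0.31  0.3   1.81 -0.    1.04 -0.55] F [ 0.2 -1.3 -1.2] w 0.465 n 1
[-0.008 -0.003  0.002] [-7.1 -1.3 40.6]
```

Request:
servo_tool --targets "-0.004 -0.002 0 -4 -1 15 40; -0.004 0 0 -3 0 22 40; 0 0 0 0 0 14 40; 0 0 0 0 0 4 40; 0 0 0 0 0 0 40; 0 0 0 0 0 0 40"

```text
time: 9.35
tool_pos: [0.6056, -0.176, 0.0476]
tcp_rot: [-1.938, -2.472, -0.001]
wrist_force: [0.1, 1.3, 0.3]
width: 0.467
```

```bash
python3 plan.py 610 -175.3 19 103.8 1
```

```text
t 9.35 pos [ 605.6 -176.    47.6] q [-0.32  0.35  1.86  0.    0.93 -0.56] F [0.1 1.3 0.3] w 0.467 n 1
[ 0. -0.  0.] [-0.3  4.5 28.6]
```

Request:
servo_tool --targets "0 0 0 0 4 8 40; 0 0 0 0 0.5 10 40; 0 0 0 0 0 7 40; 0 0 0 0 0 3 40; 0 0 0 0 0 0 40; 0 0 0 0 0 0 40"

```text
time: 9.85
tool_pos: [0.6127, -0.1754, 0.0205]
tcp_rot: [1.935, 2.469, 0.003]
wrist_force: [-0.1, 0.0, -0.6]
width: 0.469
```

```bash
python3 plan.py 610 -175.3 19 103.8 1
```

```text
t 9.85 pos [ 612.7 -175.4   20.5] q [-0.32  0.39  1.86  0.    0.89 -0.56] F [-0.1  0.  -0.6] w 0.469 n 1
[0.005 0.003 0.   ] [ 0.7 -2.6  1.5]
```

Request:
servo_tool --targets "0.003 0.002 0 0 -2.5 1.5 25; 0 0 0 0 0 0 10; 0 0 0 0 0 0 5; 0 0 0 0 0 0 5; 0 0 0 0 0 0 5; 0 0 0 0 0 0 5"

```text
time: 10.35
tool_pos: [0.6104, -0.1761, 0.0194]
tcp_rot: [1.937, 2.471, 0.002]
wrist_force: [0.4, -0.3, -0.6]
width: 0.148
```

```bash
python3 plan.py 606 170 150 104 1
```

```text
t 10.35 pos [ 610.4 -176.1   19.4] q [-0.32  0.39  1.86  0.    0.89 -0.56] F [ 0.4 -0.3 -0.6] w 0.148 n 1
[ 0.002  0.001 -0.003] [ 337.1   78.6 -130.6]
```

Request:
servo_tool --targets "0 0 0 0 0 -8 5; 0 0 0 0 0 -25 5; 0 0 0 0 0 -35 5; 0 0 0 10 2 -34 5; 0 0 0 30 7 -20 5; 0 0 0 38 9 -8 5; 0 0 0 38 9 0 5; 0 0 0 38 9 0 5"

```text
time: 11.02
tool_pos: [0.6087, -0.0207, 0.1589]
tcp_rot: [1.951, 2.458, 0.003]
wrist_force: [0.7, 0.5, -1.5]
width: 0.15
```

```bash
python3 plan.py 606 170 130 104 1
```

```text
t 11.02 pos [608.7 -20.7 158.9] q [-0.07  0.19  1.83 -0.    1.12 -0.3 ] F [ 0.7  0.5 -1.5] w 0.15 n 1
[ 0.003  0.001 -0.015] [186.4  40.6  28.8]
```

Request:
servo_tool --targets "0 0 -0.006 38 8 3 5; 0 0 -0.006 38 8 6 5; 0 0 -0.002 36 8 6 5; 0 0 0 30 7 6 5; 0 0 0 15 4 3 5; 0 0 0 3 0 0 5; 0 0 0 0 0 0 5; 0 0 0 0 0 0 5"

```text
time: 11.68
tool_pos: [0.6057, 0.159, 0.1435]
tcp_rot: [1.918, 2.474, 0.018]
wrist_force: [-0.5, 0.0, -0.8]
width: 0.15
```

```bash
python3 plan.py 606 170 84 104 1
python3 - <<'E'
from workcell import bot, read_camera
import cv2,pickle
s=bot.read_state()
c=read_camera("wrist");cv2.imwrite("pics/w7.png",c["image"][:,:,::-1]);pickle.dump((s,c),open("w7.pkl","wb"))
from wf import *
c["s"]=s
a=np.radians(14)
print(wproj(c,place(np.array([[.04,.056,.06],[-.04,.056,.06],[.04,0.03,.06],[-.04,.03,.06]]),[.606,.170,a])).round(1))
E
```

```text
t 11.68 pos [605.7 159.  143.5] q [ 0.22  0.23  1.81 -0.    1.08 -0.03] F [-0.5  0.  -0.8] w 0.15 n 1
[0.016 0.001 0.007] [10.6  2.1 59.5]
[[374.3 123.2]
 [265.1 122.1]
 [373.  157.8]
 [265.7 157.1]]
```

View pics/w7.png

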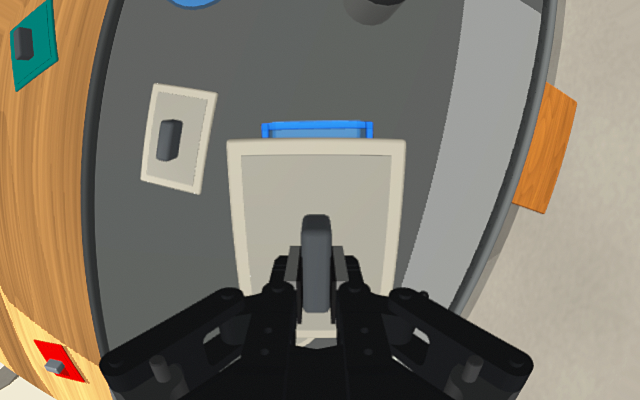

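Request:
servo_tool --targets "0.01 0 0.002 6 1 10 5; 0.005 0 0 4 0.5 15 5; 0 0 0 0 0 15 5; 0 0 0 0 0 10 5; 0 0 0 0 0 3 5; 0 0 0 0 0 0 5; 0 0 0 0 0 0 5"

```text
time: 12.32
tool_pos: [0.6057, 0.1631, 0.0848]
tcp_rot: [1.94, 2.471, -0.005]
wrist_force: [-0.5, -0.1, 0.1]
width: 0.148
```

```bash
python3 plan.py 605 170 72 104.6 1
```

```text
t 12.32 pos [605.7 163.1  84.8] q [ 0.22  0.3   1.84 -0.    1.   -0.01] F [-0.5 -0.1  0.1] w 0.148 n 1
[-0.002  0.002 -0.015] [ 6.9  1.  12.8]
```

Request:
servo_tool --targets "0 0 -0.006 6.5 1 0 5; 0 0 -0.004 0 0 0 5; 0 0 0 0 0 0 5; 0 0 0 0 0 0 5"

```text
time: 12.65
tool_pos: [0.606, 0.1702, 0.0859]
tcp_rot: [1.926, 2.48, -0.003]
wrist_force: [-0.4, 0.4, -0.5]
width: 0.15
```

```bash
python3 plan.py 605 169.5 72 104.6 1
```

```text
t 12.65 pos [606.  170.2  85.9] q [ 0.24  0.3   1.84 -0.    1.   -0.01] F [-0.4  0.4 -0.5] w 0.15 n 1
[-0.001  0.002 -0.005] [-0.4 -1.2 13.9]
```

Request:
servo_tool --targets "0 0 0 0 -1 5 5; 0 0 0 0 0 5 5; 0 0 0 0 0 3 5; 0 0 0 0 0 1.5 5; 0 0 0 0 0 1 5; 0 0 0 0 0 1 5; 0 0 0 0 0 0.5 5; 0 0 0 0 0 0 5"

```text
time: 13.32
tool_pos: [0.6066, 0.1706, 0.0713]
tcp_rot: [1.924, 2.478, 0.002]
wrist_force: [0.6, 0.5, -0.5]
width: 0.148
```

```bash
python3 plan.py 605 169.5 71 104.6 1
```

```text
t 13.32 pos [606.6 170.6  71.3] q [ 0.24  0.32  1.85 -0.    0.97 -0.01] F [ 0.6  0.5 -0.5] w 0.148 n 1
[ 0.003  0.002 -0.004] [-0.7 -1.9  0.3]
```

Request:
servo_tool --targets "0 0 0 0 0 1.5 5; 0 0 0 0 0 1 5; 0 0 0 0 0 0 5"

```text
time: 13.57
tool_pos: [0.607, 0.1707, 0.0714]
tcp_rot: [1.924, 2.478, 0.002]
wrist_force: [0.6, 0.3, 0.1]
width: 0.15
```

```bash
python3 plan.py 605 169.5 71 104.6 1
python3 - <<'E'
from workcell import bot, read_camera
import cv2,pickle
c=read_camera("side");cv2.imwrite("pics/s8.png",cv2.resize(c["image"][150:270,160:320,::-1],None,fx=5,fy=5,interpolation=2))
E
```

```text
t 13.57 pos [607.  170.7  71.4] q [ 0.24  0.32  1.85 -0.    0.97 -0.01] F [0.6 0.3 0.1] w 0.15 n 1
[ 0.004  0.002 -0.004] [-0.7 -2.2  0.4]
```

View pics/s8.png

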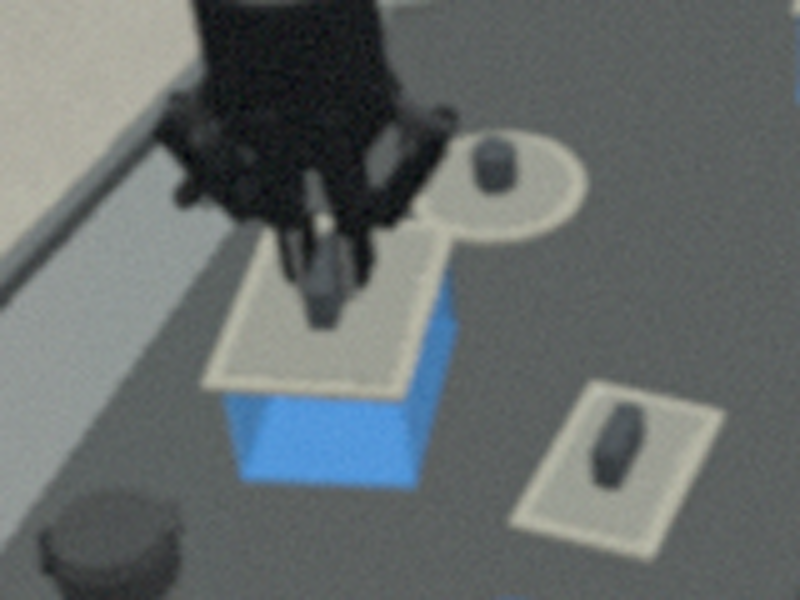

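Seated (supported at 71.4 mm, level). Release and rise.

Request:
servo_tool --targets "0 0 0 0 0 0 25; 0 0 0 0 0 0 45; 0 0 0 0 0 0 45; 0 0 0 0 0 -10 45; 0 0 0 0 0 -30 45; 0 0 0 -15 -5 -35 45; 0 0 0 -25 -6 -15 45; 0 0 0 -30 -8 0 45"

```text
time: 14.28
tool_pos: [0.604, 0.1011, 0.163]
tcp_rot: [-1.918, -2.488, 0.003]
wrist_force: [1.2, 0.2, -0.2]
width: 0.526
```

```bash
python3 plan.py 604.5 8 110 90 1
python3 - <<'E'
from workcell import bot, read_camera
import cv2,pickle
s=bot.read_state()
c=read_camera("wrist");cv2.imwrite("pics/w9.png",c["image"][:,:,::-1]);pickle.dump((s,c),open("w9.pkl","wb"))
E
```

```text
t 14.28 pos [604.  101.1 163. ] q [ 0.13  0.2   1.81 -0.    1.13 -0.13] F [ 1.2  0.2 -0.2] w 0.526 n 1
[-0.001  0.001  0.257] [-90.1 -23.1  53.1]
```

View pics/w9.png

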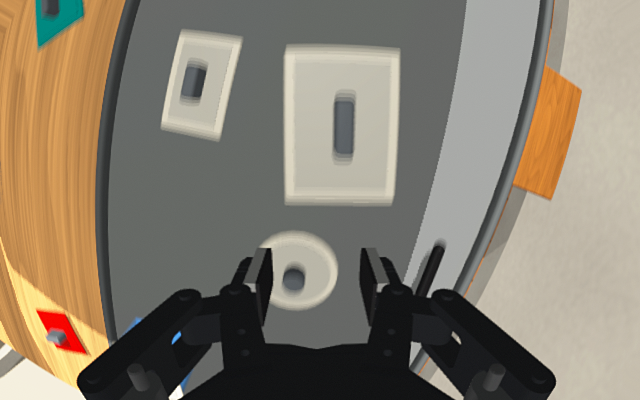

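Request:
servo_tool --targets "0 0 0.01 -25 -7 8 55; 0 0 0.01 -15 -6 15 55; 0 0 0 -8 -3 18 55; 0 0 0 -2 0 15 55; 0 0 0 0 0 5 55; 0 0 0 0 0 0 55; 0 0 0 0 0 0 55"

```text
time: 14.92
tool_pos: [0.6046, 0.0371, 0.1082]
tcp_rot: [1.946, 2.451, 0.003]
wrist_force: [0.0, -0.3, 0.4]
width: 0.645
```

```bash
python3 plan.py 604.5 8 60 104 1
```

```text
t 14.92 pos [604.6  37.1 108.2] q [ 0.02  0.23  1.88 -0.01  1.02 -0.2 ] F [ 0.  -0.3  0.4] w 0.645 n 1
[ 0.009  0.008 -0.016] [-27.9  -7.1  48.3]
```

Request:
servo_tool --targets "0.004 0.004 -0.005 -14 -4 6 55; 0.004 0.003 -0.005 -12 -3 12 55; 0 0 0 -2 0 15 55; 0 0 0 0 0 12 55; 0 0 0 0 0 3 55; 0 0 0 0 0 0 55; 0 0 0 0 0 0 55"

```text
time: 15.5
tool_pos: [0.6099, 0.0116, 0.0659]
tcp_rot: [1.929, 2.469, 0.011]
wrist_force: [-0.5, -0.7, 0.6]
width: 0.642
```

```bash
python3 plan.py 604.5 8 19 104 1
```

```text
t 15.5 pos [609.9  11.6  65.9] q [-0.02  0.29  1.9   0.    0.94 -0.27] F [-0.5 -0.7  0.6] w 0.642 n 1
[0.011 0.002 0.   ] [-2.  -6.6 46.9]
```

Request:
servo_tool --targets "0.006 0.001 0 -2 -4 10 55; 0.004 0.001 0 -1 -2 14 55; 0 0 0 0 0 12 55; 0 0 0 0 0 6 55; 0 0 0 0 0 2 55; 0 0 0 0 0 0 55; 0 0 0 0 0 0 55"

```text
time: 16.08
tool_pos: [0.6051, 0.0081, 0.0184]
tcp_rot: [1.931, 2.477, 0.001]
wrist_force: [-0.5, 0.0, -0.2]
width: 0.647
```

```bash
python3 plan.py 604.5 8 19 104 1
python3 - <<'E'
from workcell import bot, read_camera
import cv2,pickle
s=bot.read_state()
c=read_camera("wrist");cv2.imwrite("pics/w10.png",c["image"][:,:,::-1]);pickle.dump((s,c),open("w10.pkl","wb"))
E
```

```text
t 16.08 pos [605.1   8.1  18.4] q [-0.03  0.35  1.93  0.    0.87 -0.27] F [-0.5  0.  -0.2] w 0.647 n 1
[0.001 0.    0.002] [ 0.  -0.6 -0.6]
```

View pics/w10.png

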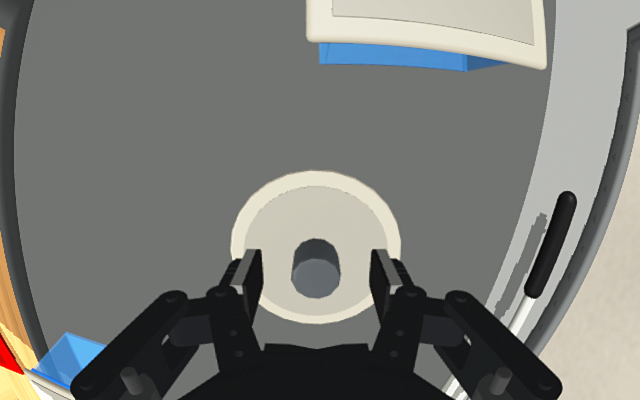

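Well centred. Close.

Request:
servo_tool --targets "0 0 0 0 0 0 40; 0 0 0 0 0 0 25; 0 0 0 0 0 0 14; 0 0 0 0 0 0 14; 0 0 0 0 0 0 14; 0 0 0 0 0 0 14"

```text
time: 16.63
tool_pos: [0.6069, 0.0081, 0.0207]
tcp_rot: [1.93, 2.474, 0.004]
wrist_force: [-0.7, -0.6, -1.3]
width: 0.257
```

Request:
servo_tool --targets "0 0 0 0 0 -8 14; 0 0 0 0 0 -25 14; 0 0 0 0 0 -35 14; 0 0 0 0 0 -35 14; 0 0 0 0 0 -15 14; 0 0 0 0 0 0 14"

```text
time: 17.13
tool_pos: [0.603, 0.0082, 0.1422]
tcp_rot: [-1.93, -2.475, 0.003]
wrist_force: [1.7, 0.5, -0.7]
width: 0.255
```

```bash
python3 plan.py 444 348 140 104
```

```text
t 17.13 pos [603.    8.2 142.2] q [-0.03  0.2   1.85  0.    1.09 -0.27] F [ 1.7  0.5 -0.7] w 0.255 n 10
[-0. -0.  0.] [36.8 -7.1  0.3]
[-0. -0.  0.] [36.8 -7.1  0.3]
[-0. -0.  0.] [36.8 -7.2  0.3]
[-0. -0.  0.] [36.8 -7.2  0.3]
[-0. -0.  0.] [36.8 -7.2  0.3]
[-0. -0.  0.] [36.8 -7.2  0.3]
[-0. -0.  0.] [36.8 -7.2  0.2]
[-0. -0.  0.] [36.8 -7.2  0.2]
[-0. -0.  0.] [36.8 -7.2  0.2]
[-0. -0.  0.] [36.8 -7.2  0.2]
```

Request:
servo_tool --targets "0 0 0 25 -5 0 14; 0 0 0 37 -7 0 14; 0 0 0 37 -7 0 14; 0 0 0 37 -7 0 14; 0 0 0 37 -7 0 14; 0 0 0 37 -7 0 14; 0 0 0 37 -7 0 14; 0 0 0 37 -7 0 14"

```text
time: 17.8
tool_pos: [0.481, 0.2722, 0.1401]
tcp_rot: [1.946, 2.461, -0.002]
wrist_force: [0.3, 0.9, -1.5]
width: 0.257
```

```bash
python3 plan.py 444 348 130 104 1
```

```text
t 17.8 pos [481.  272.2 140.1] q [ 0.47  0.11  1.96 -0.01  1.07  0.24] F [ 0.3  0.9 -1.5] w 0.257 n 1
[ 0.002  0.004 -0.012] [ 82.3 -18.6   9.8]
```

Request:
servo_tool --targets "0 0 -0.005 30 -7 2 14; 0 0 -0.005 22 -6 4 14; 0 0 0 8 -2 2 14; 0 0 0 0 0 0 14; 0 0 0 0 0 0 14"

```text
time: 18.22
tool_pos: [0.4442, 0.3343, 0.1271]
tcp_rot: [1.924, 2.482, -0.009]
wrist_force: [0.2, -0.4, -1.0]
width: 0.258
```

```bash
python3 plan.py 444 348 85 104 1
python3 - <<'E'
from workcell import bot, read_camera
import cv2,pickle
s=bot.read_state()
c=read_camera("wrist");cv2.imwrite("pics/w11.png",c["image"][:,:,::-1]);pickle.dump((s,c),open("w11.pkl","wb"))
from wf import *
c["s"]=s
t=np.radians([20,50,80,104,130,160,190])
print(wproj(c,np.c_[.444+.042*np.cos(t),.348+.042*np.sin(t),0*t+.06]).round(1))
E
```

```text
t 18.22 pos [444.2 334.3 127.1] q [ 0.6   0.13  1.96 -0.    1.05  0.35] F [ 0.2 -0.4 -1. ] w 0.258 n 1
[-0.004  0.004  0.008] [13.5  3.4 42.1]
[[380.6 193.1]
 [371.5 164.8]
 [347.9 144.6]
 [322.9 138.9]
 [295.8 144.9]
 [272.3 165.4]
 [263.3 193.9]]
```

View pics/w11.png

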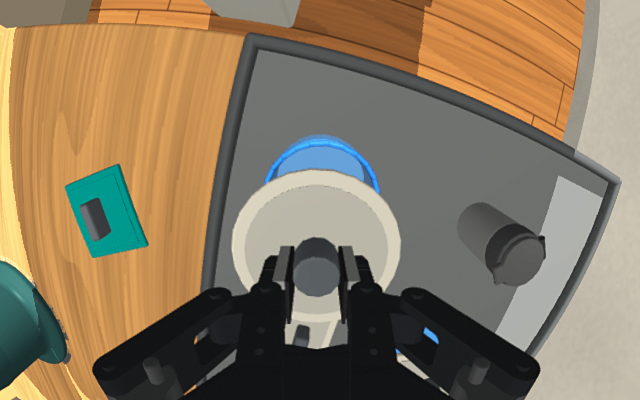

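Request:
servo_tool --targets "0 0.002 0.003 8 2 8 14; 0 0.002 0.003 5 1 12 14; 0 0 0 0 0 12 14; 0 0 0 0 0 6 14; 0 0 0 0 0 1 14; 0 0 0 0 0 0 14; 0 0 0 0 0 0 14"

```text
time: 18.85
tool_pos: [0.4466, 0.3426, 0.082]
tcp_rot: [-1.942, -2.466, 0.011]
wrist_force: [0.1, -0.3, -0.4]
width: 0.261
```

```bash
python3 plan.py 443.5 348 73 104 1
```

```text
t 18.85 pos [446.6 342.6  82. ] q [0.61 0.2  1.98 0.   0.97 0.37] F [ 0.1 -0.3 -0.4] w 0.261 n 1
[-0.007  0.002 -0.008] [ 6.  -1.7  9. ]
```

Request:
servo_tool --targets "-0.004 0.001 0 5.5 -1.5 0 14; -0.003 0 0 0 0 0 14; 0 0 0 0 0 0 14; 0 0 0 0 0 0 14"

```text
time: 19.18
tool_pos: [0.4443, 0.3483, 0.083]
tcp_rot: [1.943, 2.466, 0.002]
wrist_force: [-0.6, -0.2, 0.1]
width: 0.259
```

```bash
python3 plan.py 443.5 348 73 104 1
```

```text
t 19.18 pos [444.3 348.3  83. ] q [ 0.62  0.19  1.98 -0.    0.96  0.39] F [-0.6 -0.2  0.1] w 0.259 n 1
[ 0.003  0.001 -0.008] [-0.1 -0.9 10. ]
```

Request:
servo_tool --targets "0.002 0 0 0 -0.5 4 14; 0 0 0 0 0 3 14; 0 0 0 0 0 2 14; 0 0 0 0 0 1.5 14; 0 0 0 0 0 1 14; 0 0 0 0 0 1 14; 0 0 0 0 0 0 14"

```text
time: 19.77
tool_pos: [0.4446, 0.3491, 0.0718]
tcp_rot: [1.943, 2.467, 0.004]
wrist_force: [0.2, 0.2, -1.7]
width: 0.26
```

Request:
servo_tool --targets "0 0 0 0 0 1 14; 0 0 0 0 0 1 14; 0 0 0 0 0 0 14"

```text
time: 20.02
tool_pos: [0.445, 0.3493, 0.0719]
tcp_rot: [1.943, 2.467, 0.005]
wrist_force: [-0.5, 0.7, -1.4]
width: 0.261
```

```bash
python3 plan.py 443.5 348 73 104 1
python3 - <<'E'
from workcell import bot, read_camera
import cv2,pickle
c=read_camera("side");cv2.imwrite("pics/s12.png",cv2.resize(c["image"][210:330,180:340,::-1],None,fx=5,fy=5,interpolation=2))
E
```

```text
t 20.02 pos [445.  349.3  71.9] q [ 0.62  0.21  1.99 -0.    0.94  0.39] F [-0.5  0.7 -1.4] w 0.261 n 1
[ 0.003 -0.001 -0.008] [-1.  -1.8 -1.1]
```

View pics/s12.png

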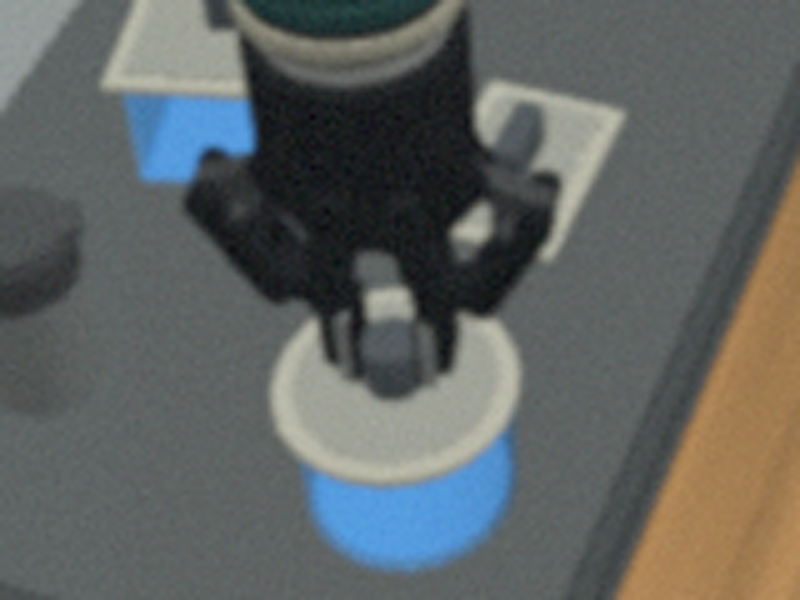

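Supported, seated. Release and rise.

Request:
servo_tool --targets "0 0 0 0 0 0 35; 0 0 0 0 0 0 50; 0 0 0 0 0 0 50; 0 0 0 0 0 -10 50; 0 0 0 0 0 -30 50; 0 0 0.02 -15 0 -35 50; 0 0 0.04 -25 -2 -15 50; 0 0 0.04 -32 -2 0 45"

```text
time: 20.73
tool_pos: [0.4542, 0.2798, 0.1647]
tcp_rot: [-2.061, -2.371, -0.0]
wrist_force: [-0.0, -0.7, 1.9]
width: 0.53
```

```bash
python3 plan.py 464.8 179.3 110 90.3 1
python3 - <<'E'
from workcell import bot, read_camera
import cv2,pickle
s=bot.read_state()
c=read_camera("wrist");cv2.imwrite("pics/w13.png",c["image"][:,:,::-1]);pickle.dump((s,c),open("w13.pkl","wb"))
E
```

```text
t 20.73 pos [454.2 279.8 164.7] q [0.51 0.05 1.98 0.   1.11 0.37] F [-0.  -0.7  1.9] w 0.53 n 1
[-0.    -0.     0.134] [-101.    -3.4   54.7]
```

View pics/w13.png

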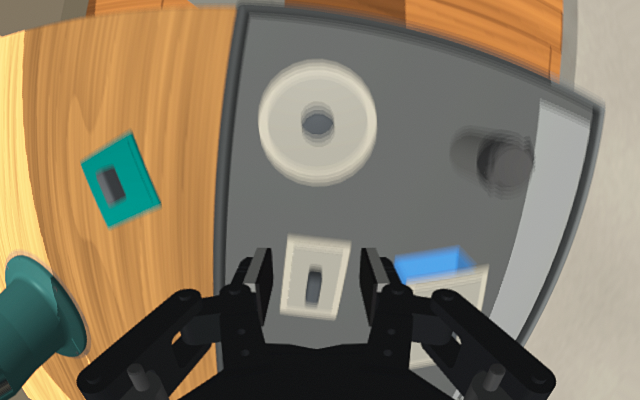

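Request:
servo_tool --targets "0 0 0.03 -32 -1 5 45; 0 0 0.03 -25 0 12 45; 0 0 0.02 -12 0 18 45; 0 0 0 -5 0 14 45; 0 0 0 0 0 6 45; 0 0 0 0 0 0 45; 0 0 0 0 0 0 45"

```text
time: 21.37
tool_pos: [0.4654, 0.1966, 0.115]
tcp_rot: [2.161, 2.269, 0.011]
wrist_force: [0.6, 0.4, -0.1]
width: 0.529
```

```bash
python3 plan.py 464.8 179.3 60 90.3 1
```

```text
t 21.37 pos [465.4 196.6 115. ] q [ 0.35  0.04  2.09 -0.    1.    0.31] F [ 0.6  0.4 -0.1] w 0.529 n 1
[0.01  0.001 0.043] [-17.2  -2.   55. ]
```

Request:
servo_tool --targets "0.005 0 0.022 -10 -1 10 45; 0.005 0 0.02 -6 -1 16 45; 0 0 0 0 0 18 45; 0 0 0 0 0 10 45; 0 0 0 0 0 2 45; 0 0 0 0 0 0 45; 0 0 0 0 0 0 45"

```text
time: 21.95
tool_pos: [0.4677, 0.1825, 0.0601]
tcp_rot: [2.212, 2.226, 0.009]
wrist_force: [-0.6, -0.1, -0.1]
width: 0.526
```

```bash
python3 plan.py 464.8 179.3 19 90.3 1
```

```text
t 21.95 pos [467.7 182.5  60.1] q [ 0.32  0.11  2.13 -0.    0.89  0.32] F [-0.6 -0.1 -0.1] w 0.526 n 1
[ 0.006 -0.001  0.001] [-3.2 -3.2 41.1]
```

Request:
servo_tool --targets "0.004 0 0 -2 -2 10 45; 0.002 0 0 -1 -1 12 45; 0 0 0 0 0 10 45; 0 0 0 0 0 6 45; 0 0 0 0 0 1.5 45; 0 0 0 0 0 0 45; 0 0 0 0 0 0 45"

```text
time: 22.53
tool_pos: [0.466, 0.1801, 0.0182]
tcp_rot: [2.214, 2.229, 0.006]
wrist_force: [-0.1, -0.6, -0.1]
width: 0.524
```

```bash
python3 plan.py 464.8 179.3 19 90.3 1
python3 - <<'E'
from workcell import bot, read_camera
import cv2,pickle
s=bot.read_state()
c=read_camera("wrist");cv2.imwrite("pics/w14.png",c["image"][:,:,::-1]);pickle.dump((s,c),open("w14.pkl","wb"))
from wf import *
c["s"]=s
print(wproj(c,place(np.array([[.034,.049,.013],[-.034,.049,.013],[0,.018,.037],[0,-.018,.037]]),[.4648,.1793,.005])).round(1))
E
```

```text
t 22.53 pos [466.  180.1  18.2] q [0.32 0.17 2.16 0.   0.81 0.31] F [-0.1 -0.6 -0.1] w 0.524 n 1
[ 0.003 -0.002  0.002] [-0.8 -1.2 -0.8]
[[383.7 166.2]
 [246.2 165.9]
 [314.8 244.6]
 [314.7 310.1]]
```

View pics/w14.png

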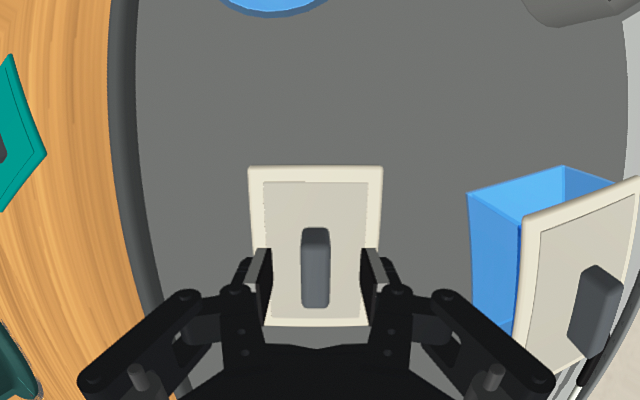

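Request:
servo_tool --targets "0.002 -0.001 0 -0.5 -1 0 25; 0 0 0 0 0 0 10; 0 0 0 0 0 0 5; 0 0 0 0 0 0 5; 0 0 0 0 0 0 5; 0 0 0 0 0 0 5"

```text
time: 23.08
tool_pos: [0.4666, 0.1802, 0.0202]
tcp_rot: [2.213, 2.229, 0.007]
wrist_force: [0.3, 0.2, 0.2]
width: 0.153
```

Request:
servo_tool --targets "0 0 0 0 0 -8 5; 0 0 0 0 0 -25 5; 0 0 0 0 0 -35 5; 0 0 0 0 0 -38 5; 0 0 0 0 0 -20 5; 0 0 0 0 0 -5 5; 0 0 0 0 0 0 5"

```text
time: 23.67
tool_pos: [0.4633, 0.1789, 0.1569]
tcp_rot: [-2.212, -2.228, 0.001]
wrist_force: [-0.0, 0.2, -0.1]
width: 0.151
```

```bash
python3 plan.py 610.5 -332 140 83
```

```text
t 23.67 pos [463.3 178.9 156.9] q [ 0.32 -0.01  2.06  0.    1.1   0.31] F [-0.   0.2 -0.1] w 0.151 n 14
[-0.    -0.     0.009] [-36.6  10.3   1.2]
[-0.    -0.     0.009] [-36.5  10.6   1.2]
[-0.    -0.     0.009] [-36.4  10.9   1.2]
[-0.    -0.     0.009] [-36.3  11.3   1.2]
[-0.    -0.     0.009] [-36.2  11.6   1.2]
[-0.    -0.     0.009] [-36.1  11.9   1.2]
[-0.    -0.     0.009] [-35.9  12.3   1.2]
[-0.    -0.     0.009] [-35.8  12.6   1.2]
[-0.    -0.     0.009] [-35.7  12.9   1.2]
[-0.    -0.     0.009] [-35.6  13.3   1.2]
[-0.    -0.     0.009] [-35.5  13.6   1.2]
[-0.    -0.     0.009] [-35.3  13.9   1.2]
[-0.    -0.     0.009] [-35.2  14.2   1.2]
[-0.    -0.     0.009] [-35.1  14.6   1.2]
```

Request:
servo_tool --targets "0 0 0.009 -25 8 0 5; 0 0 0.009 -36 11 0 5; 0 0 0.009 -36 11 0 5; 0 0 0.009 -36 11 0 5; 0 0 0.009 -36 12 0 5; 0 0 0.009 -36 12 0 5; 0 0 0.009 -36 12 0 5; 0 0 0.009 -36 12 0 5"

```text
time: 24.33
tool_pos: [0.5411, -0.1032, 0.1446]
tcp_rot: [-2.271, -2.15, 0.01]
wrist_force: [1.1, 0.7, -0.9]
width: 0.147
```

```bash
python3 plan.py 610.5 -332 130 83 7
```

```text
t 24.33 pos [ 541.1 -103.2  144.6] q [-0.24  0.11  1.95  0.    1.09 -0.18] F [ 1.1  0.7 -0.9] w 0.147 n 7
[-0.002 -0.001  0.01 ] [-32.1  11.7   1.7]
[-0.002 -0.001  0.01 ] [-32.   12.    1.8]
[-0.002 -0.001  0.01 ] [-31.9  12.3   1.8]
[-0.002 -0.001  0.01 ] [-31.7  12.6   1.9]
[-0.002 -0.001  0.01 ] [-31.6  12.9   1.9]
[-0.002 -0.001  0.01 ] [-31.5  13.2   2. ]
[-0.002 -0.001  0.01 ] [-31.4  13.5   2. ]
```

Request:
servo_tool --targets "-0.002 0 0.01 -36 12 0 5; -0.002 0 0.01 -36 12 0 5; -0.002 0 0.01 -36 13 1 5; -0.002 0 0.01 -35 13 1 5; -0.002 0 0.01 -28 12 2 5; 0 0 0 -14 6 2 5; 0 0 0 -2 0 0 5; 0 0 0 0 0 0 5"

```text
time: 25.0
tool_pos: [0.5868, -0.3097, 0.1167]
tcp_rot: [-2.327, -2.071, 0.014]
wrist_force: [0.7, 0.2, -0.6]
width: 0.148
```

Request:
servo_tool --targets "0 0 0 0 0 0 5"

```text
time: 25.08
tool_pos: [0.5857, -0.3085, 0.1151]
tcp_rot: [-2.324, -2.068, 0.015]
wrist_force: [-0.3, 0.5, -0.7]
width: 0.148
```

```bash
python3 plan.py 610.5 -332 73 83 1
python3 - <<'E'
from workcell import bot, read_camera
import cv2,pickle
s=bot.read_state()
c=read_camera("wrist");cv2.imwrite("pics/w15.png",c["image"][:,:,::-1]);pickle.dump((s,c),open("w15.pkl","wb"))
from wf import *
c["s"]=s
print(wproj(c,place(np.array([[.029,.044,.05],[-.029,.044,.05],[.029,.044,0],[-.029,.044,.0]]),[.6105,-.332,np.radians(-7)])).round(1))
E
```

```text
t 25.08 pos [ 585.7 -308.5  115.1] q [-0.52  0.35  1.72  0.    1.11 -0.41] F [-0.3  0.5 -0.7] w 0.148 n 1
[-0.029 -0.013  0.006] [-20.9  28.5  41. ]
[[399.4 187.3]
 [317.3 185.8]
 [386.1 173.7]
 [318.8 172.4]]
```

View pics/w15.png

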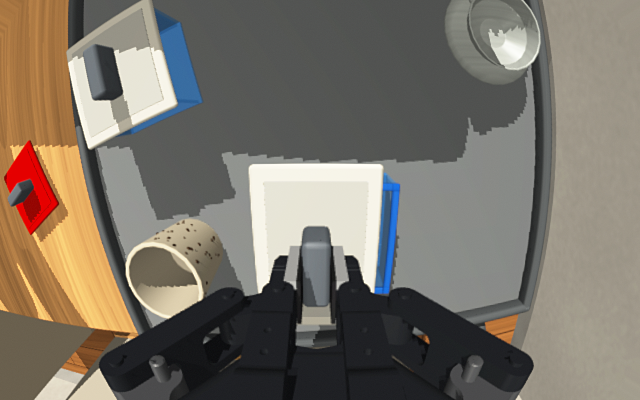

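Request:
servo_tool --targets "-0.014 -0.006 0.003 -12 14 0 5; -0.014 -0.006 0.003 -8 12 0 5; 0 0 0 0 1 0 5; 0 0 0 0 0 0 5; 0 0 0 0 0 0 5"

```text
time: 25.55
tool_pos: [0.6102, -0.3236, 0.1139]
tcp_rot: [-2.342, -2.087, -0.001]
wrist_force: [0.1, -0.6, -0.6]
width: 0.151
```

```bash
python3 plan.py 610.5 -332 73 83 1
```

```text
t 25.55 pos [ 610.2 -323.6  113.9] q [-0.52  0.38  1.67  0.    1.09 -0.41] F [ 0.1 -0.6 -0.6] w 0.151 n 1
[-0.003 -0.004  0.007] [-8.5  1.5 40.9]
```

Request:
servo_tool --targets "-0.002 -0.002 0.004 -5 1 8 5; -0.001 -0.002 0.003 -4 0.5 12 5; 0 0 0 0 0 10 5; 0 0 0 0 0 4 5; 0 0 0 0 0 0 5; 0 0 0 0 0 0 5"

```text
time: 26.05
tool_pos: [0.609, -0.3309, 0.0755]
tcp_rot: [-2.35, -2.081, 0.002]
wrist_force: [0.1, 0.6, -0.4]
width: 0.148
```

```bash
python3 plan.py 610.5 -332 62 83 1
```

```text
t 26.05 pos [ 609.  -330.9   75.5] q [-0.53  0.42  1.69 -0.    1.03 -0.41] F [ 0.1  0.6 -0.4] w 0.148 n 1
[-0.003 -0.001  0.001] [-0.9  1.7 13.5]
```

Request:
servo_tool --targets "-0.002 0 0 -0.5 1 5 5; 0 0 0 0 0 4 5; 0 0 0 0 0 3 5; 0 0 0 0 0 1.5 5; 0 0 0 0 0 1 5; 0 0 0 0 0 1 5; 0 0 0 0 0 0.5 5; 0 0 0 0 0 0 5"

```text
time: 26.72
tool_pos: [0.611, -0.3323, 0.0614]
tcp_rot: [2.352, 2.082, 0.001]
wrist_force: [0.7, 0.1, -1.0]
width: 0.149
```

Request:
servo_tool --targets "0 0 0 0 0 1 5; 0 0 0 0 0 1 5; 0 0 0 0 0 0 5"

```text
time: 26.97
tool_pos: [0.6113, -0.3325, 0.0615]
tcp_rot: [2.351, 2.081, 0.002]
wrist_force: [-0.4, -0.8, -1.2]
width: 0.148
```

```bash
python3 plan.py 610.5 -332 62 83 1
python3 - <<'E'
from workcell import bot, read_camera
import cv2,pickle
c=read_camera("side");cv2.imwrite("pics/s16.png",cv2.resize(c["image"][70:190,240:400,::-1],None,fx=5,fy=5,interpolation=2))
E
```

```text
t 26.97 pos [ 611.3 -332.5   61.5] q [-0.53  0.44  1.7   0.    1.   -0.41] F [-0.4 -0.8 -1.2] w 0.148 n 1
[0.002 0.    0.   ] [ 0.4 -0.9 -0.5]
```

View pics/s16.png

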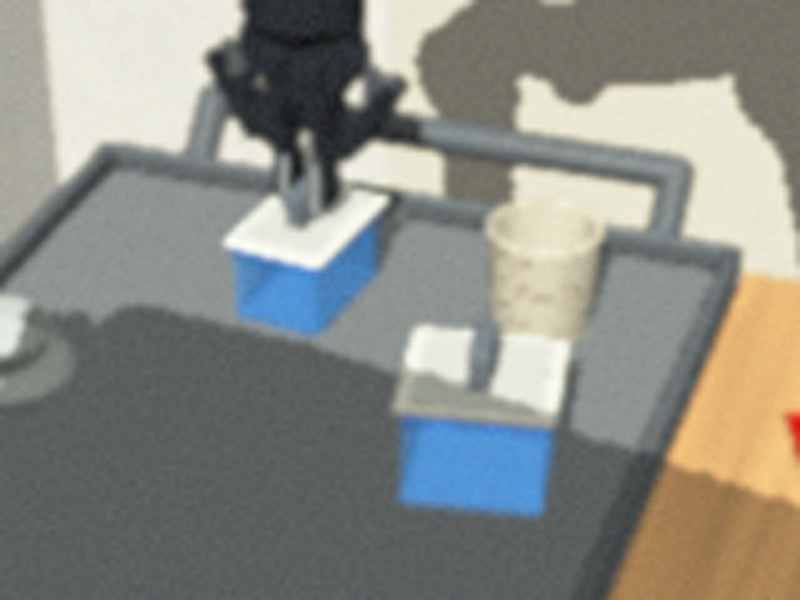

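Seated at 61.5 mm. Release, rise, and check everything from a high viewpoint.

Request:
servo_tool --targets "0 0 0 0 0 0 25; 0 0 0 0 0 0 40; 0 0 0 0 0 0 40; 0 0 0 0 0 -10 40; 0 0 0 0 0 -30 40; 0 0 0 0 0 -38 40; 0 0 0 0 -10 -38 40; 0 0 0 -10 -20 -38 40"

```text
time: 27.68
tool_pos: [0.5769, -0.3333, 0.2052]
tcp_rot: [-2.334, -2.071, 0.007]
wrist_force: [0.3, -1.4, 1.4]
width: 0.468
```

Request:
servo_tool --targets "0 0 0 -10 -35 -25 40; 0 0 0 -10 -38 -10 40; 0 0 0 -10 -38 0 40; 0 0 0 -10 -38 0 40; 0 0 0 0 -25 0 40; 0 0 0 0 -5 0 40; 0 0 0 0 0 0 40; 0 0 0 0 0 0 40"

```text
time: 28.35
tool_pos: [0.3948, -0.358, 0.2637]
tcp_rot: [2.34, 2.076, -0.001]
wrist_force: [0.9, 1.4, 0.8]
width: 0.468
```

Run:
```python
from workcell import bot, read_camera
import cv2,pickle
from wf import *
s=bot.read_state();print(s["time"],s["tool_pos"],s["joint_vel"].round(3))
d={}
for n in("top","side"):
    c=read_camera(n);d[n]=c
cv2.imwrite("pics/t17.png",cv2.resize(d["top"]["image"][90:250,120:510,::-1],None,fx=2,fy=2,interpolation=2))
cv2.imwrite("pics/s17.png",cv2.resize(d["side"]["image"][90:340,130:410,::-1],None,fx=2.4,fy=2.4,interpolation=2))
s=bot.read_state();d["wrist"]=read_camera("wrist");pickle.dump((s,d),open("c17.pkl","wb"))
```

```text
28.35 [ 0.39479439 -0.35803198  0.26365833] [-0.005 -0.015 -0.003  0.005 -0.002  0.002]
```

View pics/t17.png

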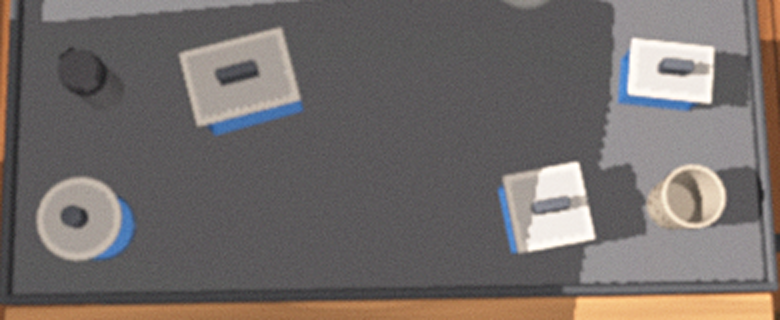

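View pics/s17.png

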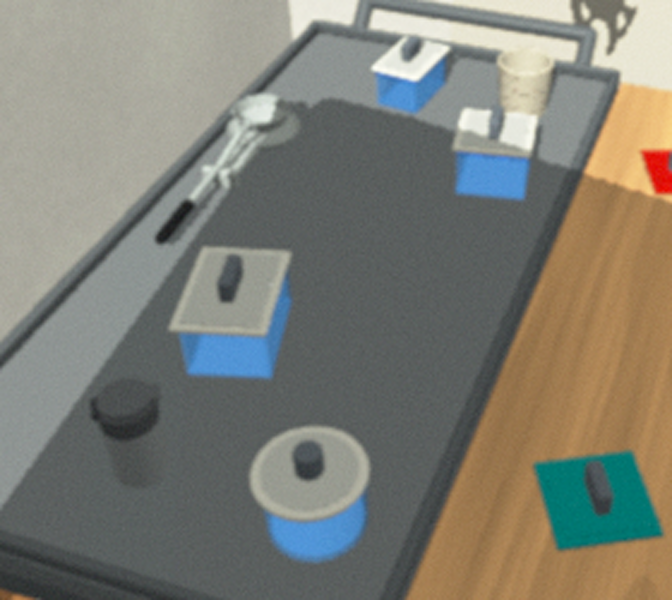

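Run:
```python
from wf import *
s,d=pickle.load(open("c17.pkl","rb"))
for n,sz,z,p,t in(("large",(90,122),60,(.606,.17),.25),("small",(68,98),50,(.611,-.332),-.12),("square",(90,90),60,(.449,-.178),.16),("round",(94,None),60,(.444,.348),0)):
  for dz in(0,8):
    M=prism(sz[0]/1e3,sz[1] and sz[1]/1e3,(z+dz)/1e3,(z+dz+5)/1e3);o=[]
    for cam in("top","side"):
        c=d[cam];w,_=masks(c["image"])
        if n!="large":w=w&(cv2.fillConvexPoly(np.zeros(w.shape,np.uint8),cv2.convexHull(h.proj(c,place(M*[1.2,1.2,1],[*p,t])).astype(int)),1)>0)
        uv=h.proj(c,[[*p,z/1e3+.005]])[0]
        hh,st=hullof(w,uv)
        r=minimize(h.cost,[*p,t],(M,[(c,hh)]),method="Nelder-Mead",options=dict(initial_simplex=[[*p,t],[p[0]+.01,p[1],t],[p[0],p[1]+.01,t],[*p,t+.2]]))
        o.append(((r.x[:2]*1e3).round(1).tolist(),round(np.degrees(r.x[2]),1),round(r.fun/cv2.contourArea(hh),3)))
    print(n,dz,o)
```

```text
large 0 [([604.6, 171.1], np.float64(13.9), np.float64(0.043)), ([606.9, 167.9], np.float64(14.0), np.float64(0.057))]
large 8 [([602.1, 169.8], np.float64(14.2), np.float64(0.027)), ([601.5, 176.4], np.float64(14.2), np.float64(0.042))]
small 0 [([609.8, -332.8], np.float64(-6.7), np.float64(0.262)), ([613.0, -337.5], np.float64(-15.9), np.float64(0.298))]
small 8 [([609.1, -330.8], np.float64(-8.7), np.float64(0.281)), ([610.0, -324.5], np.float64(-11.9), np.float64(0.354))]
square 0 [([447.1, -178.3], np.float64(8.4), np.float64(0.08)), ([447.8, -188.2], np.float64(1.4), np.float64(0.232))]
square 8 [([446.2, -176.7], np.float64(8.5), np.float64(0.065)), ([444.4, -175.9], np.float64(3.0), np.float64(0.301))]
round 0 [([443.0, 349.4], np.float64(3.8), np.float64(0.036)), ([445.3, 346.7], np.float64(0.7), np.float64(0.026))]
round 8 [([442.2, 346.2], np.float64(6.9), np.float64(0.026)), ([441.9, 352.6], np.float64(-0.7), np.float64(0.025))]
```

```bash
python3 -c "
from workcell import finish_job
print(finish_job())"
```

```text
the job is handed in; nothing more can be done
None
```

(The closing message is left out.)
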